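# Fit the snap ring that locks a bearing on a gearbox shaft

## Task

Take the snap-ring pliers out of their stand, put their tips in the two eyes of the snap ring on the rubber mat, spread it and carry it on the tips over the nose of the upright shaft, and down onto the bearing; press it home there with 8 to 12 N, holding it spread, and only then let it contract into the groove. Handle the ring with the pliers only, spread it no further than it needs (overspreading spoils it), do not force it harder than that, and do not disturb the other things. Finish with the ring flat and closed in its groove and the pliers standing back in their stand.

Things in the scene. Friction and masses are not known exactly. Their poses are not given: they have to be found in the camera images.
- pliers_grip (a point): Snap-ring pliers, 180 g, standing upright, tips down. Point midway between the two black rubber handles, at the height to grip them, 40 mm above the pivot. z up; one handle (and tip) at +y, one at -y: close on them along y. Handles 16 mm wide along x, 54 tall; 54 mm over both at this height at rest. Hold at a width of about 52 mm to carry them without spreading.
- jaw_left (a joint): Turn of the +y half of the pliers (the other mirrors it), rad: 0 at rest. SQUEEZING the handles SPREADS the tips. Handle width 54 mm: tips 17 mm apart; each 1 mm less width opens the tips 1.37 mm and adds 0.0125 rad. Sprung: about 8 N per handle at rest, 10 N when squeezed by 18 mm, plus about 6 N with the ring spread on the tips.
- pliers_pivot (a point): Centre of the pliers' pivot block (50 mm along x, 26 along y, 14 tall). By this block they stand on the stand's two walls; its centre is then 7 mm above stand_top.
- tip_left (a point): Pliers' +y tip: centre of the flat underside of its 11 mm round shoulder, 55 mm below the pivot. From it a 4 mm round pin stands down, 5 mm long with a ball end. The pin goes in an eye with room to spare, the shoulder cannot. The pins splay outwards as they spread, so a spread ring stays on them, drooping a few mm at its back; ease up 1 to 2 mm while spreading on the mat.
- tip_right (a point): The same on the -y tip.
- stand_top (a point): Wooden pliers stand (fixed): two upright walls, 14 mm thick along x, 70 long along y, tops 72 mm above the bench, with a slot 24 mm wide between them that runs along y. Point in the middle of the slot at the height of the wall tops; axes as those of the pliers standing in it.
- ring: Steel snap ring, C-shaped, 5 mm thick, 36 g, band 6 mm wide, lying flat on a 5 mm thick rubber mat (fixed). Origin at its underside on the axis of the bore as it sits closed; its gap and two eyes are on its -x side, z up. Closed, its bore is about 45 mm.
- ring_center (a point): The ring's origin raised to half its thickness: lies on the shaft's axis when the ring is clamped in the groove.
- ring_bore (a point): Centre of the ring's bore when spread to pass the shaft (then a 54 mm circle), half-way up its thickness, 4.5 mm on the eyes' side of ring_center: bring this over the shaft's axis to slip the ring on.
- eye_left (a point): Centre of the ring's +y eye, half-way up: a 14 mm round lug with a vertical 7.5 mm through hole. Closed, the eyes are 19 mm apart centre to centre; the ring passes the shaft with them 37 to 42 mm apart, and is spoilt beyond 52 mm. The eyes lie 35 mm to the -x side of ring_center.
- eye_right (a point): The same, the -y eye.
- ring_left (a joint): How far the +y half of the ring is sprung open, rad: 0 free (closed), 0.18 passes the shaft with 2 mm to spare all round, spoilt beyond 0.32. About 2 N at the eye when closed, 4 N at 0.18.
- ring_right (a joint): The same for the -y half.
- seat (a point): Shaft, upright in a blue fixture: point on its axis, 55 mm above the bench, nominally at the bearing's flat top face (94 mm across) where the ring must lie; shaft and bearing stand truly up to 8 mm higher or lower: find the face by feel. Above the face: groove 7 mm tall, 45 mm dia; land 9 tall, 50 dia; conical nose 10 tall, 41 mm at its top. Any turn of the ring will do.
- bearing: bystander: spare ball bearing, 44 mm, lying on the mat
- wrench: bystander: spanner lying on the bench
- driver: bystander: screwdriver lying on the bench
- gear: bystander: stepped gear blank, 60 mm, 30 mm tall
- socket: bystander: steel socket, 26 mm, 38 mm tall
- oiler: bystander: white plastic bottle, 130 mm tall
- shim_box: bystander: small cardboard box, 30 mm tall

How it is judged:
By the outcome, as a careful person would: the job done as asked, in the order asked, and still so for the second after the job is handed in, with the robot touching nothing.
It also fails if it takes over 72 s, if anything falls off the work surface, if the arm or the gripper's body presses on something with over 40 N, if the wrist force passes 120 N, or if a joint passes its speed limit or range.

## Robot

A 6-joint arm with a two-finger parallel gripper is mounted at the origin on the work surface. World frame = base frame: x ahead of the robot, y to its left, z up, the work surface at z = 0. Lengths are in m, angles in rad, forces in N, time in s.
With the tool pointing down it reaches from about 0.375 to 0.9 m from the base axis. Payload 3.1 kg.
Tool frame: the origin (TCP) lies at the very end of the fingers, on their centre line; the grasp point (between the pads) lies 19 mm behind it (manip.pinch_z is the distance from the TCP to the grasp point, in m); z points along the fingers, y is the direction in which the jaws open and shut (so a half turn about z gives the same grasp; the last joint's range is limited). The gripper opens to 85 mm and grips with 20 to 120 N. Pads are 22 mm wide; open, the fingers measure 114 mm over their backs; the gripper's body (76 mm by 85 mm) begins 54 mm behind the grasp point. The pads swing forward as they close: fully open they stand 13 mm farther back than shut.
Start: joints at [-1.377, 0.527, 1.433, -0, 1.181, -0.178], TCP at [0.227, -0.582, 0.231] pointing down, gripper open.
Joint ranges: [-3.08, 3.08], [-0.75, 2.2], [0.22, 2.44], [-1.43, 4.57], [0, 2.65], [-2.85, 2.85]. Speed limits (rad/s): [2.79, 2.79, 3.14, 3.14, 3.14, 3.14].

## Interface

Orientations are given as a unit quaternion [x, y, z, w].
In Python, from station import manip gives the robot as it stands.
- The arm moves only by the tool drive_tool, never from a script. Its argument "increments" is a list of rows, each a list of 7 numbers: the closure in counts, from 0 (fully open) to 255 (shut), then the shift along the tool's x, y, z in cm, then the turn, a rotation vector about the tool's x, y, z in rad. A call has 1 to 20 rows; each row is the pose to reach, as a shift and turn from the pose commanded when the call began, along the tool's axes at that moment; what a row does not reach only later rows make up. A row lasts 1/10 s, in which the tool goes at most 50 mm and 8.59 degrees, less where a joint would pass 70% of its speed; a pose out of reach is approached as far as the arm can. A call with a gripper value outside its range is refused whole. The fingers move at their own pace and stop on an object; "force" is the grip in N (left out, the last holds). Time passes only in rows, so rows that repeat a pose let the fingers close. It gives the time, the measured TCP pose, the force and the opening at its end, in the units of the state.
- manip.sense(): the state, without advancing time (a new reading comes with each control period).
- manip.snapshot(name): name is "side" or "top" or "wrist"; returns the picture (400x640x3 uint8, red, green, blue); there is no depth.
- manip.camera_model(name): a dict with "mtx" (3x3 intrinsics, pixels), "cam_to_world" (4x4, takes a point from camera to world coordinates). Camera axes: x right, y down, z forward; pixel columns grow to the right and rows downward; lengths in m; the calibration is good to about 2 mm. A picture is of the moment at which its call begins: read the wrist's pose just before it. camera_model takes no time and is no camera call; for the wrist camera it gives the pose at the moment of the call.
- manip.sign_off(): hands the job in, once; it reports no verdict.
The state is a dict: "t": time; "q": joint angles; "qd": joint speeds; "tau": joint torques, N m; "tcp_pos": TCP position; "tool_rot": TCP orientation; "force": force on the tool from outside, world axes, zero at the start; "ft_torque": the same for the moment, N m; "finger_gap": opening from 0.0 (shut) to 1.0 (fully open).
Only numpy, scipy, OpenCV 4.12 (cv2) and the standard library are available. Lean on these libraries where they do the work, as an engineer would, in place of code of your own. Each camera call takes 0.05 s, during which the arm holds its last target. There are 200 camera calls.

## Working session

There is one attempt and no reset: what is moved stays moved. The work goes in short steps, Python scripts to look and compute and a tool call to move; the robot and the scene stay as the last step left them, time stands still between calls to the robot, and variables do not carry over. Pictures are saved under pics/ and viewed, about 8 in all and at most 12, crops included, and the job is handed in when it is done.

Besides the shell and the picture viewer there is one more tool, called after "Call:" by a JSON object that holds its "api" and its "payload". drive_tool: Moves the arm, as the interface text tells. Its arguments: {"type":"object","properties":{"increments":{"type":"array","items":{"type":"array","items":{"type":"number"}}},"force":{"type":"number"}},"required":["increments"]}

```bash
mkdir -p pics; ls
cat > h.py <<'E'
import numpy as np,cv2
from station import manip
def snap(name,fn):
    im=manip.snapshot(name); cv2.imwrite('pics/'+fn,cv2.cvtColor(im,cv2.COLOR_RGB2BGR)); return im
def ray(name,u,v,cm=None):
    c=cm or manip.camera_model(name); K=np.array(c['mtx']);T=np.array(c['cam_to_world'])
    d=T[:3,:3]@np.linalg.solve(K,[u,v,1.]); return T[:3,3],d
def onz(name,u,v,z,cm=None):
    o,d=ray(name,u,v,cm); return o+d*(z-o[2])/d[2]
def proj(name,p,cm=None):
    c=cm or manip.camera_model(name); T=np.linalg.inv(np.array(c['cam_to_world'])); q=np.array(c['mtx'])@(T[:3,:3]@np.array(p)+T[:3,3]); return q[:2]/q[2]
E
python3 - <<'E'
from h import *
np.set_printoptions(precision=4,suppress=True)
print(manip.sense(), manip.pinch_z)
a=snap('top','top0.png');b=snap('side','side0.png')
for n in('top','side','wrist'):
    c=manip.camera_model(n);print(n,np.array(c['mtx']),np.array(c['cam_to_world']))
E
```

```text
pics
{'t': 0.0, 'q': array([-1.3775,  0.5285,  1.4339,  0.    ,  1.1814, -0.1785]), 'qd': array([ 0.0008, -0.0003,  0.0009,  0.0002, -0.0009,  0.0008]), 'tau': array([  0.0003, -44.2342, -17.8026,  -0.0002,   0.0085,  -0.    ]), 'tcp_pos': array([ 0.227 , -0.5816,  0.2303]), 'tool_rot': array([ 0.9828,  0.1848,  0.    , -0.0011]), 'force': array([ 0.0924, -0.2348, -0.232 ]), 'ft_torque': array([0.0194, 0.024 , 0.0205]), 'finger_gap': 1.0020907173862865} 0.0187
top [[460.9796   0.     318.7318]
 [  0.     460.9796 200.3441]
 [  0.       0.       1.    ]] [[ 0.003  -0.9963  0.0854  0.4656]
 [-0.9999 -0.0043 -0.0147  0.0012]
 [ 0.015  -0.0853 -0.9962  1.1142]
 [ 0.      0.      0.      1.    ]]
side [[481.3627   0.     323.5292]
 [  0.     481.3627 202.9045]
 [  0.       0.       1.    ]] [[-0.9198 -0.2821  0.2726  0.1705]
 [-0.3921  0.6812 -0.6182  0.8624]
 [-0.0113 -0.6756 -0.7372  1.1323]
 [ 0.      0.      0.      1.    ]]
wrist [[310.3849   0.     321.9556]
 [  0.     310.3849 201.3133]
 [  0.       0.       1.    ]] [[ 0.3648 -0.8824 -0.2973  0.3048]
 [-0.9311 -0.3465 -0.1139 -0.5521]
 [-0.0025  0.3184 -0.948   0.3735]
 [ 0.      0.      0.      1.    ]]
```

View pics/top0.png

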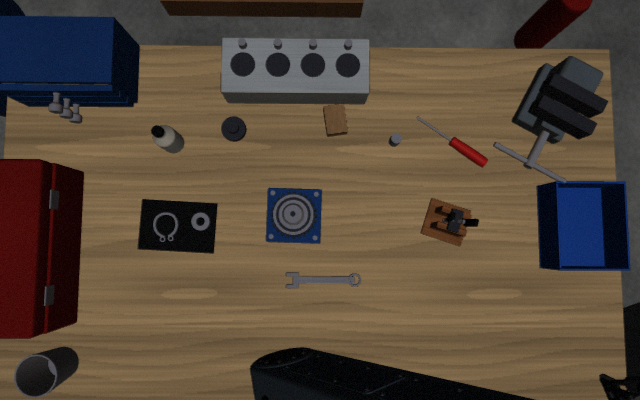

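View pics/side0.png

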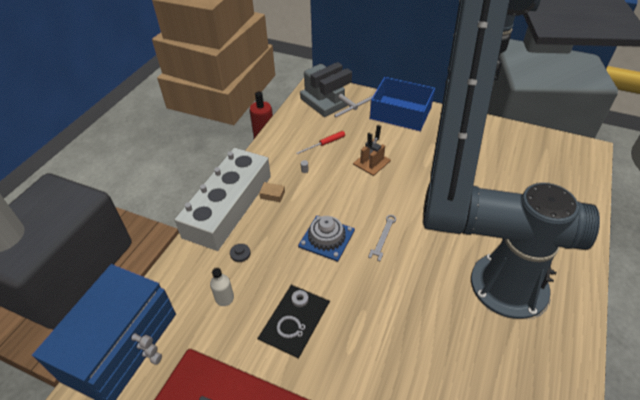

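Top: stand at about (447,222), pliers tilted by perspective; ring (165,226) with eyes near (163,239) and (171,237); shaft (293,213). Side view agrees. I'll zoom in on these three.

Run:
```python
from h import *
np.set_printoptions(precision=4,suppress=True)
a=cv2.imread('pics/top0.png')
c=lambda x,y:cv2.resize(a[y:y+50,x:x+66],None,fx=6,fy=6,interpolation=cv2.INTER_CUBIC)
b=cv2.imread('pics/side0.png')
m=np.vstack([np.hstack([c(418,195),c(138,200)]),np.hstack([c(262,188),cv2.resize(b[122:172,340:406],None,fx=6,fy=6,interpolation=cv2.INTER_CUBIC)])])
m=cv2.convertScaleAbs(m,alpha=1.5,beta=20)
cv2.imwrite('pics/m.png',m)
print(onz('top',447,222,0.01),onz('top',165,226,0.0075),onz('top',293,213,.055+.026))
```

```text
[ 0.5093 -0.3238  0.01  ] [0.4975 0.3516 0.0075] [0.5255 0.0436 0.081 ]
```

View pics/m.png

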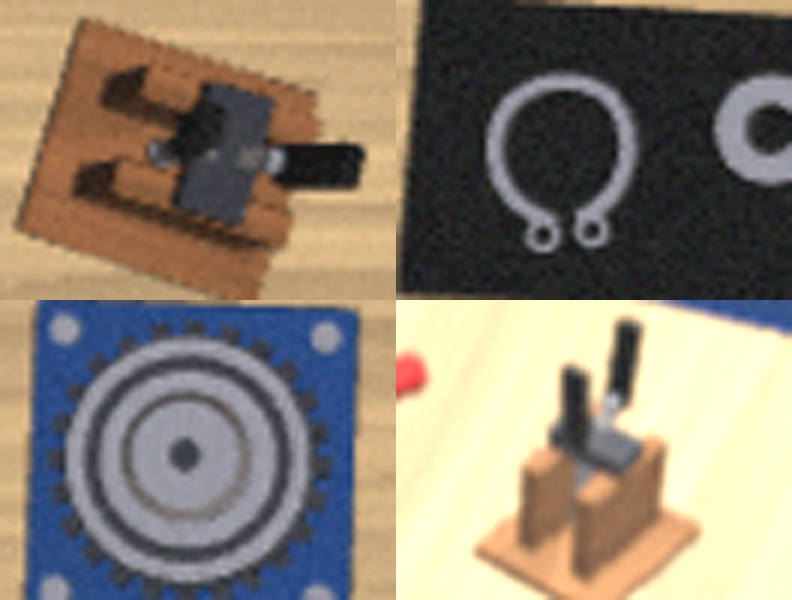

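```bash
cat >> h.py <<'E'
from scipy.spatial.transform import Rotation as R
def plan(p,yaw,tcp=None):
    s=manip.sense(); R0=R.from_quat(s['tool_rot']); p0=np.array(s['tcp_pos'])
    x=np.array([np.cos(yaw),np.sin(yaw),0]);z=np.array([0,0,-1.]);Rt=R.from_matrix(np.c_[x,np.cross(z,x),z])
    print('shift cm',np.round(R0.inv().apply(np.array(p)-p0)*100,2),'rotvec',np.round((R0.inv()*Rt).as_rotvec(),3))
E
python3 - <<'E'
from h import *
p=onz('top',455.5,220.5,.086); print(p)
# base corners of stand in crop
q=[onz('top',418+x/6,195+y/6,.008)for x,y in((80,18),(15,228),(318,95),(258,300))];print(np.array(q))
plan([p[0],p[1],.215],-.27)
E
```

```text
[ 0.50976171 -0.32059874  0.086     ]
[[ 0.56731825 -0.28750681  0.008     ]
 [ 0.48277296 -0.2598729   0.008     ]
 [ 0.53660441 -0.38315443  0.008     ]
 [ 0.45435698 -0.35695275  0.008     ]]
shift cm [ 35.83 -14.04   1.58] rotvec [-0.002  0.     0.642]
```

Call:
{"api": "drive_tool", "payload": {"increments": [[0, 5, -2, 1.5, 0, 0, 0.14], [0, 10, -4, 1.5, 0, 0, 0.28], [0, 15, -6, 1.5, 0, 0, 0.42], [0, 20, -8, 1.5, 0, 0, 0.56], [0, 25, -10, 1.5, 0, 0, 0.672], [0, 30, -12, 1.5, 0, 0, 0.672], [0, 34, -13.5, 1.5, 0, 0, 0.672], [0, 35.8, -14, 1.5, 0, 0, 0.672], [0, 35.8, -14, 1.5, 0, 0, 0.672], [0, 35.8, -14, 1.5, 0, 0, 0.672], [0, 35.8, -14, 1.5, 0, 0, 0.672], [0, 35.8, -14, 1.5, 0, 0, 0.672]]}}

```text
t: 1.3
tcp_pos: [0.5087, -0.3228, 0.2161]
tool_rot: [0.989, -0.151, -0.0, -0.0]
force: [-1.4, 0.7, 0.5]
finger_gap: 0.998
```

Run:
```python
from h import *
import pickle
s=manip.sense();print(s['t'],s['tcp_pos'],s['tool_rot'],np.abs(s['qd']).max())
c=manip.camera_model('wrist');pickle.dump(c,open('c1.pkl','wb'))
snap('wrist','w1.png')
```

```text
1.3 [ 0.50867683 -0.32284096  0.21614736] [ 9.88601194e-01 -1.50557569e-01 -3.09666814e-04 -5.09986233e-05] 0.004458308727261268
```

View pics/w1.png

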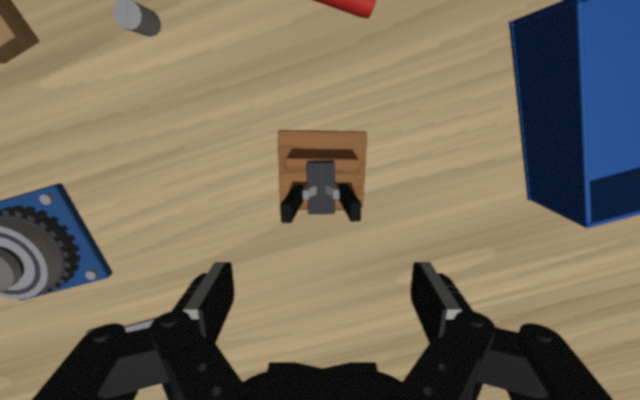

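The wrist view shows the stand square to the image; the pivot block runs from about (308,161) to (335,214), and the handle tops are near (285,215) and (355,215).

Run:
```python
from h import *
import pickle
c=pickle.load(open('c1.pkl','rb'))
im=cv2.imread('pics/w1.png').astype(int); 
g=im.sum(2); sat=im.max(2)-im.min(2)
print('row165',[(x,g[165,x],sat[165,x]) for x in range(300,342,2)])
print('col321',[(y,g[y,321],sat[y,321]) for y in range(152,222,2)])
m=((g<110)).astype(np.uint8); m[:, :270]=0;m[:,370:]=0;m[235:]=0;m[:150]=0
n,l,st,ce=cv2.connectedComponentsWithStats(m)
for i in range(1,n):
  if st[i,4]>30: print(st[i],ce[i])
s=manip.sense();r=R.from_quat(s['tool_rot']).as_matrix();t=np.array(s['tcp_pos'])
for name,u,v,z in(('block',321,187.5,.086),('h1',282,219,.146),('h2',360,219,.146),('base',322,131,.008),('bl',308,165,.086),('br',335,165,.086),('bt',321,161,.086),('bb',321,214,.086)):
    p=onz('wrist',u,v,z,c);print(name,p.round(4),'tool',(r.T@(p-t)*1000).round(1))
for n,p in(('tcp',t),):print(proj('wrist',p,c))
```

```text
row165 [(300, np.int64(292), np.int64(70)), (302, np.int64(296), np.int64(71)), (304, np.int64(279), np.int64(68)), (306, np.int64(208), np.int64(33)), (308, np.int64(184), np.int64(3)), (310, np.int64(189), np.int64(5)), (312, np.int64(176), np.int64(4)), (314, np.int64(189), np.int64(4)), (316, np.int64(193), np.int64(3)), (318, np.int64(187), np.int64(4)), (320, np.int64(187), np.int64(6)), (322, np.int64(194), np.int64(4)), (324, np.int64(181), np.int64(6)), (326, np.int64(178), np.int64(6)), (328, np.int64(186), np.int64(5)), (330, np.int64(188), np.int64(6)), (332, np.int64(192), np.int64(3)), (334, np.int64(225), np.int64(33)), (336, np.int64(300), np.int64(70)), (338, np.int64(303), np.int64(75)), (340, np.int64(310), np.int64(72))]
col321 [(152, np.int64(129), np.int64(32)), (154, np.int64(116), np.int64(35)), (156, np.int64(114), np.int64(35)), (158, np.int64(163), np.int64(47)), (160, np.int64(168), np.int64(41)), (162, np.int64(124), np.int64(3)), (164, np.int64(183), np.int64(2)), (166, np.int64(194), np.int64(4)), (168, np.int64(190), np.int64(5)), (170, np.int64(195), 
[... 754 characters left out ...]
 np.int64(315), np.int64(34)), (216, np.int64(408), np.int64(50)), (218, np.int64(409), np.int64(50)), (220, np.int64(409), np.int64(49))]
[282 183  22  38 513] [291.83040936 201.91423002]
[338 183  22  37 498] [349.31726908 200.99598394]
block [ 0.5134 -0.323   0.086 ] tool [  4.6  -1.3 130.2]
h1 [ 0.5153 -0.2936  0.146 ] tool [ -2.4 -29.9  70.2]
h2 [ 0.4983 -0.3487  0.146 ] tool [-2.2 27.8 70.2]
base [ 0.5539 -0.3364  0.008 ] tool [ 47.3  -0.6 208.2]
bl [ 0.5368 -0.3181  0.086 ] tool [ 25.5 -12.9 130.2]
br [ 0.5297 -0.3411  0.086 ] tool [ 25.5  11.2 130.2]
bt [ 0.5368 -0.3303  0.086 ] tool [ 29.1  -1.3 130.2]
bb [ 0.4886 -0.3153  0.086 ] tool [-21.4  -1.3 130.2]
[322.38218555 265.11017659]
```

Call:
{"api": "drive_tool", "payload": {"increments": [[0, 0.35, -0.1, 4, 0, 0, 0], [0, 0.35, -0.1, 8, 0, 0, 0], [0, 0.35, -0.1, 10.5, 0, 0, 0], [0, 0.35, -0.1, 11.8, 0, 0, 0], [60, 0.35, -0.1, 11.8, 0, 0, 0], [80, 0.35, -0.1, 11.8, 0, 0, 0], [85, 0.35, -0.1, 11.8, 0, 0, 0], [90, 0.35, -0.1, 11.8, 0, 0, 0], [90, 0.35, -0.1, 11.8, 0, 0, 0], [90, 0.35, -0.1, 11.8, 0, 0, 0]], "force": 30}}

```text
t: 2.35
tcp_pos: [0.5142, -0.323, 0.1004]
tool_rot: [0.989, -0.149, 0.001, 0.001]
force: [-1.9, -0.5, 4.7]
finger_gap: 0.647
```

Run:
```python
from h import *
import pickle
s=manip.sense();print(s['t'],s['tcp_pos'],s['tool_rot'],s['force'],s['finger_gap'])
pickle.dump((manip.camera_model('wrist'),s['tcp_pos'],s['tool_rot']),open('c2.pkl','wb'))
im=snap('wrist','w2.png')
cv2.imwrite('pics/w2c.png',cv2.resize(cv2.imread('pics/w2.png')[100:400,120:520],None,fx=2,fy=2))
```

```text
2.35 [ 0.51420978 -0.32301083  0.10036878] [ 0.98877395 -0.14940611  0.00144456  0.00134451] [-1.89916796 -0.45912345  4.7291262 ] 0.6465838496454794
```

View pics/w2c.png

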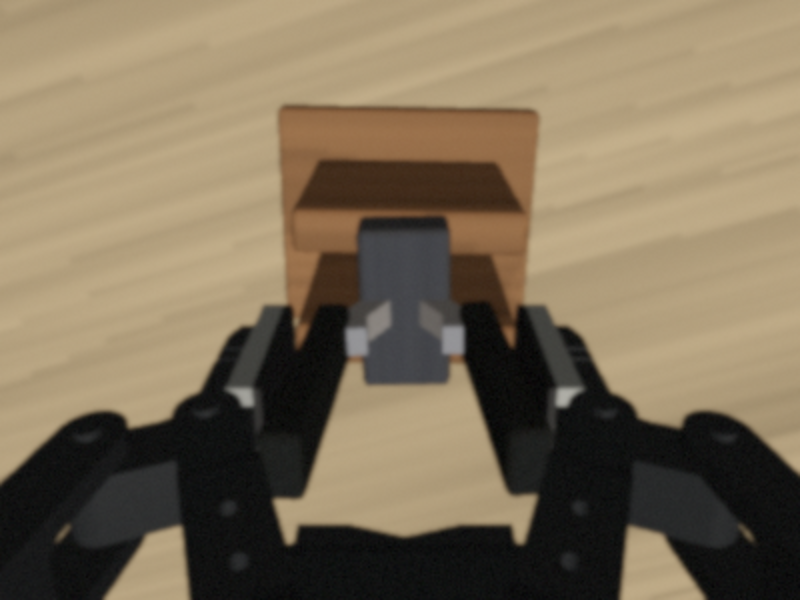

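The pads straddle the handles well centred, just touching. I'll close to carry width.

Call:
{"api": "drive_tool", "payload": {"increments": [[94, 0, 0, 0, 0, 0, 0], [98, 0, 0, 0, 0, 0, 0], [100, 0, 0, 0, 0, 0, 0], [100, 0, 0, 0, 0, 0, 0], [100, 0, 0, 0, 0, 0, 0]], "force": 40}}

```text
t: 2.9
tcp_pos: [0.5144, -0.3231, 0.1007]
tool_rot: [0.989, -0.149, 0.002, 0.002]
force: [-2.7, -0.6, 8.3]
finger_gap: 0.607
```

Call:
{"api": "drive_tool", "payload": {"increments": [[100, 0, 0, -0.5, 0, 0, 0], [100, 0, 0, -2.5, 0, 0, 0], [100, 0, 0, -6, 0, 0, 0], [100, 0, 0, -10, 0, 0, 0], [100, 0, 0, -12, 0, 0, 0], [100, 0, 0, -12, 0, 0, 0], [100, 0, 0, -12, 0, 0, 0]]}}

```text
t: 3.6
tcp_pos: [0.513, -0.3212, 0.2178]
tool_rot: [0.989, -0.149, -0.0, -0.0]
force: [-0.2, 0.6, -2.7]
finger_gap: 0.611
```

Run:
```python
from h import *
import pickle
np.set_printoptions(precision=4,suppress=True)
c,t,q=pickle.load(open('c2.pkl','rb'));r=R.from_quat(q).as_matrix()
for v in(215,291):
    p=onz('wrist',322.5,v,.086,c);print(p,'tool mm',r.T@(p-t)*1000)
s=manip.sense();print(s['t'],s['tcp_pos'],s['tool_rot'],s['force'],s['finger_gap'])
e=[onz('top',u,v,.0105)for u,v in((162.2,239.3),(170.7,238.5))];ce=onz('top',165.7,224.5,.0105)
m=(e[0]+e[1])/2;print(e,ce,m,np.linalg.norm(e[0]-e[1]),np.linalg.norm(m-ce))
plan([m[0],m[1],.20],.07)
```

```text
[ 0.5357 -0.3297  0.086 ] tool mm [22.467   0.0066 14.4421]
[ 0.4896 -0.3156  0.086 ] tool mm [-25.7295   0.1113  14.2853]
3.6 [ 0.513  -0.3212  0.2178] [ 0.9888 -0.1495 -0.0004 -0.0004] [-0.1777  0.6073 -2.6624] 0.6111814610980661
[array([0.4658, 0.3563, 0.0105]), array([0.4678, 0.3362, 0.0105])] [0.5009 0.3491 0.0105] [0.4668 0.3463 0.0105] 0.020122634149418162 0.034273099646069206
shift cm [-24.13 -62.39   1.84] rotvec [-0.001  0.001 -0.37 ]
```

Call:
{"api": "drive_tool", "payload": {"increments": [[100, -1, -2, 0, 0, 0, -0.03], [100, -3, -6, 0, 0, 0, -0.06], [100, -5, -10.5, 0, 0, 0, -0.1], [100, -7, -15, 0, 0, 0, -0.14], [100, -9.2, -19.5, 0, 0, 0, -0.18], [100, -11.4, -24, 0, 0, 0, -0.22], [100, -13.6, -28.5, 0, 0, 0, -0.26], [100, -15.8, -33, 0, 0, 0, -0.3], [100, -18, -37.5, 0, 0, 0, -0.34], [100, -20.2, -42, 0, 0, 0, -0.38], [100, -22.4, -46.5, 0, 0, 0, -0.385], [100, -24.6, -51, 0, 0, 0, -0.385], [100, -26.8, -55.5, 1, 0, 0, -0.385], [100, -28, -58.5, 3, 0, 0, -0.385], [100, -28.8, -60.5, 5, 0, 0, -0.385], [100, -28.8, -60.5, 6, 0, 0, -0.385], [100, -28.8, -60.5, 6, 0, 0, -0.385], [100, -28.8, -60.5, 6, 0, 0, -0.385], [100, -28.8, -60.5, 6, 0, 0, -0.385]]}}

```text
t: 5.5
tcp_pos: [0.4177, 0.3403, 0.1587]
tool_rot: [0.999, 0.042, 0.0, 0.0]
force: [0.5, -0.2, -2.0]
finger_gap: 0.608
```

Run:
```python
from h import *
import pickle
s=manip.sense();print(s['t'],s['tcp_pos'],s['tool_rot'],s['force'],s['finger_gap'])
pickle.dump((manip.camera_model('wrist'),s['tcp_pos'],s['tool_rot']),open('c3.pkl','wb'))
im=snap('wrist','w3.png')
```

```text
5.5 [0.41773205 0.34028035 0.15871246] [9.99134784e-01 4.15889080e-02 2.12453882e-04 1.28611158e-05] [ 0.52641922 -0.17227654 -1.98560484] 0.6077227727500414
```

View pics/w3.png

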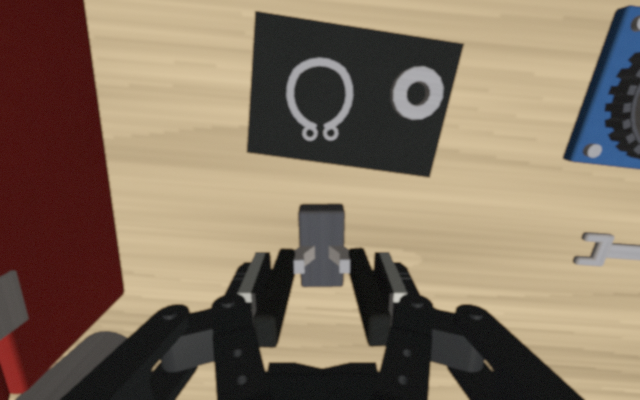

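The pliers are held straight, with the ring eyes at about (309,132) and (330,132), level with the image rows, so the yaw is already aligned. Next I'll measure the eye holes by contour.

Run:
```python
from h import *
import pickle
np.set_printoptions(precision=4,suppress=True)
c,t,q=pickle.load(open('c3.pkl','rb'));r=R.from_quat(q).as_matrix();t=np.array(t)
g=cv2.cvtColor(cv2.imread('pics/w3.png'),cv2.COLOR_BGR2GRAY)[40:150,275:365]
G=cv2.resize(g,None,fx=8,fy=8,interpolation=cv2.INTER_CUBIC)
_,b=cv2.threshold(G,0,255,cv2.THRESH_OTSU)
cs,h=cv2.findContours(b,cv2.RETR_CCOMP,cv2.CHAIN_APPROX_NONE)
H=[]
for i,k in enumerate(cs):
    a=cv2.contourArea(k)
    if a<150: continue
    M=cv2.moments(k);u=M['m10']/M['m00']/8+275-.44;v=M['m01']/M['m00']/8+40-.44
    p=onz('wrist',u,v,.0095,c);print(a/64,'hole' if h[0,i,3]>=0 else 'outer',u,v,p,'tool',r.T@(p-t)*1000)
    if h[0,i,3]<0 and a>20000:
        P=k[:,0]/8.; P=P[P[:,1]<65]; A=np.c_[2*P,np.ones(len(P))]; x=np.linalg.lstsq(A,(P**2).sum(1),rcond=None)[0]; p=onz('wrist',x[0]+275-.44,x[1]+40-.44,.0095,c);print('circ',x[:2],p,'tool',r.T@(p-t)*1000)
# pliers block
for v in(211,286):
    p=onz('wrist',322,v,t[2]-.0143,c);print('block',r.T@(p-t)*1000)
```

```text
1907.5703125 outer 319.36349010316627 98.3413113048749 [0.4994 0.3495 0.0095] tool [ 82.1221  -2.4037 149.2471]
circ [44.7375 49.7437] [0.507  0.3502 0.0095] tool [ 89.723   -2.4536 149.2504]
33.953125 hole 309.4353547323209 132.7802312471238 [0.4685 0.3562 0.0095] tool [ 51.8735 -11.6212 149.2339]
33.625 hole 330.3110745817844 132.50952369888478 [0.4704 0.337  0.0095] tool [ 52.151    7.685  149.2349]
block [24.8939  0.1715 14.3106]
block [-22.2043   0.2456  14.2906]
```

Run:
```python
from h import *
for f in('w2','w3'):
    g=cv2.GaussianBlur(cv2.cvtColor(cv2.imread(f'pics/{f}.png'),cv2.COLOR_BGR2GRAY),(0,0),.8).astype(int)
    print(f,'col',[(y,g[y,312:332].mean().round()) for y in list(range(198,222))+list(range(276,298))])
    print('row225',[(x,g[222:230,x].mean().round()) for x in list(range(292,306))+list(range(338,352))])
a=np.hstack([cv2.imread(f'pics/{f}.png')[190:320,230:415] for f in('w2','w3')])
cv2.imwrite('pics/cmp.png',cv2.convertScaleAbs(cv2.resize(a,None,fx=2.15,fy=2.15),alpha=2))
```

```text
w2 col [(198, np.float64(46.0)), (199, np.float64(45.0)), (200, np.float64(45.0)), (201, np.float64(46.0)), (202, np.float64(49.0)), (203, np.float64(55.0)), (204, np.float64(65.0)), (205, np.float64(78.0)), (206, np.float64(87.0)), (207, np.float64(82.0)), (208, np.float64(62.0)), (209, np.float64(42.0)), (210, np.float64(32.0)), (211, np.float64(30.0)), (212, np.float64(31.0)), (213, np.float64(35.0)), (214, np.float64(43.0)), (215, np.float64(52.0)), (216, np.float64(60.0)), (217, np.float64(66.0)), (218, np.float64(68.0)), (219, np.float64(70.0)), (220, np.float64(71.0)), (221, np.float64(71.0)), (276, np.float64(70.0)), (277, np.float64(70.0)), (278, np.float64(70.0)), (279, np.float64(70.0)), (280, np.float64(70.0)), (281, np.float64(70.0)), (282, np.float64(70.0)), (283, np.float64(70.0)), (284, np.float64(70.0)), (285, np.float64(70.0)), (286, np.float64(70.0)), (287, np.float64(70.0)), (288, np.float64(70.0)), (289, np.float64(70.0)), (290, np.float64(75.0)), (291, np.float64(90.0)), (292, np.float64(115.0)), (293, np.float64(137.0)), (294, np.float64(149.0)), (295, np.float
[... 1971 characters left out ...]
4(175.0)), (293, np.float64(175.0)), (294, np.float64(174.0)), (295, np.float64(173.0)), (296, np.float64(168.0)), (297, np.float64(154.0)), (298, np.float64(128.0)), (299, np.float64(100.0)), (300, np.float64(85.0)), (301, np.float64(82.0)), (302, np.float64(84.0)), (303, np.float64(85.0)), (304, np.float64(85.0)), (305, np.float64(85.0)), (338, np.float64(84.0)), (339, np.float64(83.0)), (340, np.float64(84.0)), (341, np.float64(84.0)), (342, np.float64(86.0)), (343, np.float64(97.0)), (344, np.float64(118.0)), (345, np.float64(144.0)), (346, np.float64(161.0)), (347, np.float64(169.0)), (348, np.float64(170.0)), (349, np.float64(171.0)), (350, np.float64(171.0)), (351, np.float64(171.0))]
```

View pics/cmp.png

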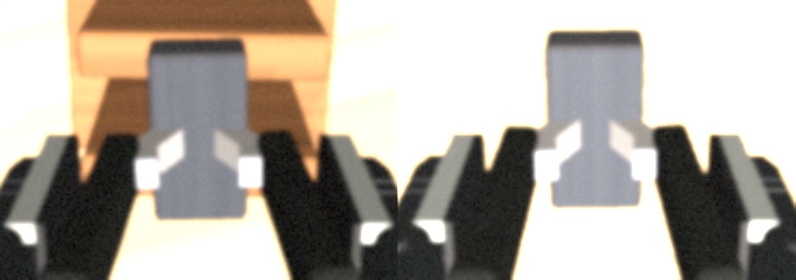

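w2 against w3: the held pliers moved about 3 mm in the grip on lifting (slip or pitch). I'll hover the pins over the eyes and check from the side.

Call:
{"api": "drive_tool", "payload": {"increments": [[100, 3, -0.2, 1, 0, 0, -0.014], [100, 5.1, -0.2, 3, 0, 0, -0.014], [100, 5.1, -0.2, 4.5, 0, 0, -0.014], [100, 5.1, -0.2, 5.7, 0, 0, -0.014], [100, 5.1, -0.2, 5.7, 0, 0, -0.014], [100, 5.1, -0.2, 5.7, 0, 0, -0.014], [100, 5.1, -0.2, 5.7, 0, 0, -0.014]]}}

```text
t: 6.25
tcp_pos: [0.4681, 0.3478, 0.1023]
tool_rot: [0.999, 0.049, 0.001, -0.0]
force: [1.5, 0.3, -1.9]
finger_gap: 0.609
```

Run:
```python
from h import *
s=manip.sense();print(s['t'],s['tcp_pos'],s['tool_rot'],s['force'],s['finger_gap'])
ims=[manip.snapshot('side').astype(float) for _ in range(3)]
im=np.mean(ims,0);cv2.imwrite('pics/s4.png',im[...,::-1])
t=np.array(s['tcp_pos']);r=R.from_quat(s['tool_rot']).as_matrix()
P=lambda x,y,z:proj('side',t+r@(np.array([x,y,z])/1000))
u,v=proj('side',t).astype(int)
x0,y0=u-45,v-35
crop=cv2.resize(im[y0:y0+75,x0:x0+90,::-1],None,fx=8,fy=8,interpolation=cv2.INTER_CUBIC)
crop=np.clip(crop*1.6,0,255).astype(np.uint8)
cv2.imwrite('pics/s4c.png',crop);print(x0,y0)
for n,p in(('axis pivot',(0,0,24)),('tipL +ytool',(0,10,79)),('tipR',(0,-10,79)),('pinL',(0,10,84)),('grip',(0,0,-17))):print(n,P(*p).round(1),((P(*p)-[x0,y0])*8).round())
for p in((.4685,.3562,.0095),(.4704,.337,.0095)):print('eye',proj('side',p).round(1),((proj('side',p)-[x0,y0])*8).round())
```

```text
6.25 [0.46809228 0.34776943 0.10230071] [ 9.98776849e-01  4.94384867e-02  7.31947823e-04 -3.25167776e-04] [ 1.48705223  0.25983744 -1.9036614 ] 0.6085632498121546
253 276
axis pivot [298.9 316.5] [367. 324.]
tipL +ytool [301.3 324. ] [386. 384.]
tipR [298.6 330.8] [365. 439.]
pinL [301.3 324.9] [387. 391.]
grip [298.1 307.8] [361. 255.]
eye [298.7 332.8] [366. 454.]
eye [301.2 326.1] [386. 401.][ WARN:0@3.170] global loadsave.cpp:1063 imwrite_ Unsupported depth image for selected encoder is fallbacked to CV_8U.
```

View pics/s4c.png

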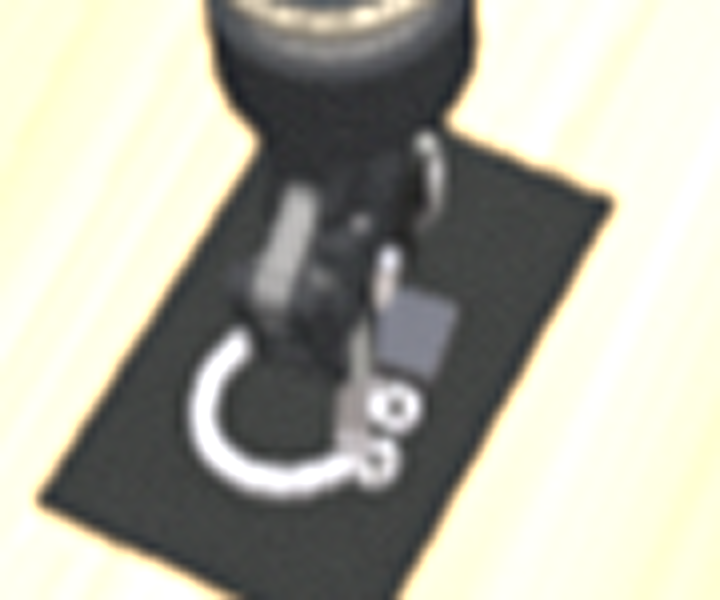

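The side crop shows the +y eye hole at (375,462), with the +y shoulder near (352,442). The tips are therefore about 7 mm too far toward +x, and the shank leans, so the pliers are pitched in the grip. I'll quantify the pitch from the block edges in the two wrist images.

Run:
```python
from h import *
import pickle
from scipy.optimize import least_squares
for f,rows,w in(('c2',(208.2,214.8,291.85),47.1),('c3',(203.6,210.9,286.5),46.4)):
    c,t,q=pickle.load(open(f+'.pkl','rb'));r=R.from_quat(q).as_matrix();t=np.array(t)
    def pr(b,x0,z0,a): # block coords mm: x, y, z down; a: pitch moving +z toward +x
        M=R.from_euler('y',a).as_matrix(); p=M@np.array(b)+[x0,0,z0]; return proj('wrist',t+r@(p/1000),c)
    def res(p):
        e=[pr((25,0,7),*p)[1]-rows[0],pr((25,0,-7),*p)[1]-rows[1],pr((-25,0,-7),*p)[1]-rows[2]]
        k=[pr((15,s*13,-7),*p)[0] for s in(-1,1)]
        return e+[(k[1]-k[0]-w)]
    o=least_squares(res,[0,22,0]);print(f,o.x.round(3),o.fun.round(2))
    for a in(0,.05,.1):
        o=least_squares(lambda p:res([p[0],p[1],a]),[0,22]);print('  a',a,o.x.round(2),o.fun.round(2))
    print('true block z if in stand:',(t[2]-.079)*1000)
```

```text
c2 [-4.1080e+00  2.4743e+01 -5.0000e-03] [-1.2   0.57  0.6  -1.15]
  a 0 [-4.01 24.58] [-1.25  0.65  0.56 -1.09]
  a 0.05 [-2.98 22.82] [-1.69  1.53  0.04 -0.4 ]
  a 0.1 [-1.85 20.92] [-2.1   2.46 -0.58  0.35]
true block z if in stand: 21.368782485800388
c3 [-2.1720e+00  2.7352e+01  2.3000e-02] [-0.89  0.43  0.44 -0.84]
  a 0 [-2.61 28.12] [-0.69  0.05  0.65 -1.13]
  a 0.05 [-1.62 26.38] [-1.13  0.9   0.17 -0.47]
  a 0.1 [-0.53 24.48] [-1.55  1.8  -0.41  0.25]
true block z if in stand: 79.71246057276706
```

Call:
{"api": "drive_tool", "payload": {"increments": [[100, -0.15, 0, -0.3, 0, -0.02, 0], [100, -0.35, 0, -0.3, 0, -0.045, 0], [100, -0.35, 0, -0.3, 0, -0.045, 0], [100, -0.35, 0, -0.3, 0, -0.045, 0]]}}

```text
t: 6.8
tcp_pos: [0.4645, 0.3473, 0.1046]
tool_rot: [0.999, 0.049, -0.022, 0.001]
force: [-0.8, -0.1, -2.0]
finger_gap: 0.607
```

```bash
cat > side.py <<'E'
from h import *
import sys
s=manip.sense();print(s['t'],s['tcp_pos'],s['tool_rot'],s['force'],s['finger_gap'])
im=np.mean([manip.snapshot('side').astype(float) for _ in range(3)],0)
t=np.array(s['tcp_pos']);r=R.from_quat(s['tool_rot']).as_matrix()
P=lambda x,y,z:proj('side',t+r@(np.array([x,y,z])/1000))
u,v=proj('side',t-[0,0,.05]).astype(int)
x0,y0=u-28,v-24
crop=cv2.resize(im[y0:y0+46,x0:x0+56,::-1],None,fx=13,fy=13,interpolation=cv2.INTER_CUBIC)
cv2.imwrite('pics/'+sys.argv[1],np.clip(crop*1.5,0,255).astype(np.uint8));print(x0,y0)
for n,p in(('pivot',(0,0,24)),('tip-y',(0,-10,79)),('tip+y',(0,10,79))):print(n,((P(*p)-[x0,y0])*13).round())
E
python3 side.py s5.png
```

```text
6.8 [0.46445416 0.34730479 0.1045828 ] [ 0.99853433  0.04942035 -0.02204026  0.00102697] [-0.82677344 -0.13763899 -1.98949835] 0.6072396513622661
272 297
pivot [374. 253.]
tip-y [382. 444.]
tip+y [415. 354.]
```

View pics/s5.png

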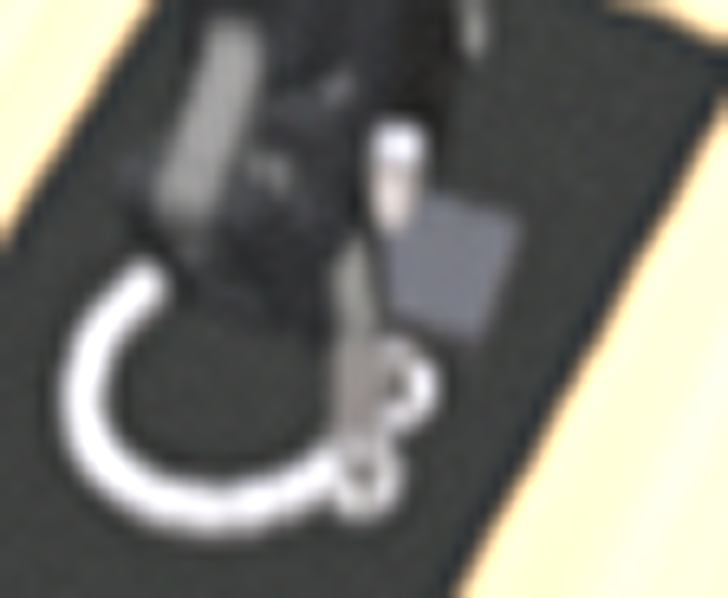

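The +y shoulder is now centred at about u=358 with the eye hole at (365,475), and the shank is vertical. One more mm of −x, then descend by feel.

Call:
{"api": "drive_tool", "payload": {"increments": [[100, -0.12, 0, 0.3, 0, 0, 0], [100, -0.12, 0, 0.7, 0, 0, 0], [100, -0.12, 0, 1.0, 0, 0, 0], [100, -0.12, 0, 1.15, 0, 0, 0], [100, -0.12, 0, 1.3, 0, 0, 0], [100, -0.12, 0, 1.3, 0, 0, 0]]}}

```text
t: 7.55
tcp_pos: [0.4633, 0.3472, 0.0921]
tool_rot: [0.999, 0.049, -0.022, 0.001]
force: [-0.1, -0.9, 4.1]
finger_gap: 0.61
```

```bash
python3 side.py s6.png
```

```text
7.55 [0.46326303 0.34722415 0.09207208] [ 9.98540552e-01  4.94358851e-02 -2.17254526e-02  9.29596230e-04] [-0.06996092 -0.94616275  4.06706983] 0.6103916026315879
273 300
pivot [370. 249.]
tip-y [377. 437.]
tip+y [410. 348.]
```

View pics/s6.png

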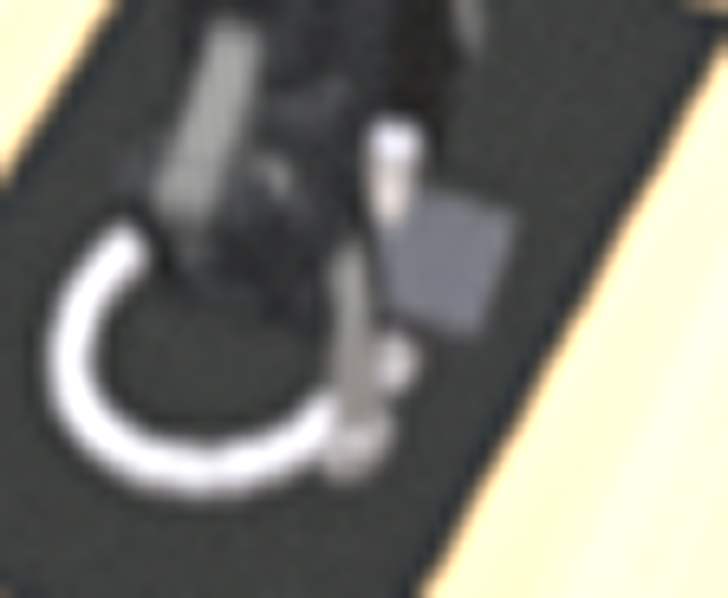

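Call:
{"api": "drive_tool", "payload": {"increments": [[100, -0.06, 0, 0, 0, 0, 0], [100, -0.1, 0, 0.02, 0, 0, 0], [100, -0.1, 0, 0.02, 0, 0, 0]]}}

```text
t: 8.0
tcp_pos: [0.4619, 0.3471, 0.0918]
tool_rot: [0.999, 0.049, -0.022, 0.001]
force: [0.3, -2.0, 6.1]
finger_gap: 0.608
```

Call:
{"api": "drive_tool", "payload": {"increments": [[100, 0.1, 0, 0, 0, 0, 0], [100, 0.2, 0, 0, 0, 0, 0], [100, 0.2, 0, 0, 0, 0, 0]]}}

```text
t: 8.3
tcp_pos: [0.4641, 0.3473, 0.0918]
tool_rot: [0.999, 0.049, -0.022, 0.001]
force: [-0.4, -1.8, 6.4]
finger_gap: 0.607
```

Call:
{"api": "drive_tool", "payload": {"increments": [[100, -0.1, 0.05, 0, 0, 0, 0], [100, -0.1, 0.12, 0, 0, 0, 0], [100, -0.1, 0.2, 0, 0, 0, 0], [100, -0.1, 0.2, 0, 0, 0, 0]]}}

```text
t: 8.7
tcp_pos: [0.4631, 0.3454, 0.0916]
tool_rot: [0.999, 0.049, -0.022, 0.001]
force: [-0.3, 1.1, 5.3]
finger_gap: 0.609
```

```bash
cat > arc.py <<'E'
from h import *
import sys
s=manip.sense();t=np.array(s['tcp_pos']);r=R.from_quat(s['tool_rot']).as_matrix();c=manip.camera_model('wrist')
im=snap('wrist',sys.argv[1])
z=float(sys.argv[2]) if len(sys.argv)>2 else .0095
hsv=cv2.cvtColor(im,cv2.COLOR_RGB2HSV)
b=((hsv[...,2]>110)&(hsv[...,1]<50)).astype(np.uint8)
e=proj('wrist',[.503,.349,z],c) if len(sys.argv)<4 else proj('wrist',[float(a) for a in sys.argv[3].split(',')],c)
u,v=e.astype(int);m=np.zeros_like(b);m[max(v-75,0):v+15,u-75:u+75]=1;b*=m
n,l,st,ce=cv2.connectedComponentsWithStats(b)
i=1+np.argmax(st[1:,4]);print(e,st[i],ce[i])
k=max(cv2.findContours((l==i).astype(np.uint8),cv2.RETR_EXTERNAL,cv2.CHAIN_APPROX_NONE)[0],key=len)[:,0]
W=np.array([onz('wrist',a,d,z,c) for a,d in k]);
np.save('arc.npy',W)
print('far x',W[:,0].max(),'y range',W[:,1].min(),W[:,1].max(),'tcp',t,s['force'])
E
python3 arc.py w7.png
```

```text
[322.45295474 154.80432227] [ 280  112   84   57 1558] [321.57252888 136.02759949]
far x 0.5328705765512713 y range 0.31961330192281895 0.3796777599465071 tcp [0.46306208 0.34544121 0.09156749] [-0.29988835  1.09640845  5.28358365]
```

Call:
{"api": "drive_tool", "payload": {"increments": [[100, 0, -0.1, 0, 0, 0, 0], [100, 0, -0.2, 0, 0, 0, 0], [100, 0, -0.3, 0, 0, 0, 0], [100, 0, -0.3, 0, 0, 0, 0]]}}

```text
t: 9.15
tcp_pos: [0.4625, 0.3476, 0.0914]
tool_rot: [0.999, 0.05, -0.022, 0.002]
force: [-0.7, -1.5, 5.8]
finger_gap: 0.612
```

```bash
python3 arc.py w8.png
```

```text
[325.36244074 154.3071182 ] [ 283  112   84   57 1573] [324.45708837 135.8086459 ]
far x 0.5327512840953588 y range 0.3196399676740089 0.37962452540690805 tcp [0.46250571 0.3476288  0.09136752] [-0.68609459 -1.53239585  5.80727193]
```

Call:
{"api": "drive_tool", "payload": {"increments": [[100, 0, 0.1, -0.4, 0, 0, 0], [100, 0, 0.1, -0.8, 0, 0, 0], [100, -0.7, 0.1, -0.8, 0, 0, 0], [100, -1.3, 0.1, -0.8, 0, 0, 0], [100, -1.3, 0.1, -0.4, 0, 0, 0], [100, -1.3, 0.1, -0.1, 0, 0, 0], [100, -1.3, 0.1, 0, 0, 0, 0], [100, -1.3, 0.1, 0, 0, 0, 0]]}}

```text
t: 10.0
tcp_pos: [0.4496, 0.3457, 0.0914]
tool_rot: [0.999, 0.049, -0.023, 0.001]
force: [-0.9, 0.0, -1.6]
finger_gap: 0.607
```

```bash
python3 arc.py w9.png
```

```text
[324.66794144 136.15068199] [ 282   92   85   59 1645] [323.93677812 116.59756839]
far x 0.5326957384663189 y range 0.31965568878274253 0.3793654709567616 tcp [0.44963853 0.34574791 0.09135343] [-0.91968254  0.02364212 -1.62464814]
```

The pins are above the mat here, so the earlier contact was on top of the lugs. No slip plus 0.09–0.1 rad pitch now fits the wrist, side and contact-height data together. I'll correct the rest of the pitch and move about 2 mm further to +x.

Call:
{"api": "drive_tool", "payload": {"increments": [[100, 0, 0, -0.6, 0, 0, 0], [100, 0, 0.1, -1.2, 0, -0.02, 0], [100, 0.9, 0.1, -1.25, 0, -0.045, 0], [100, 1.7, 0.1, -1.28, 0, -0.045, 0], [100, 1.89, 0.1, -1.29, 0, -0.045, 0], [100, 1.9, 0.1, -0.9, 0, -0.045, 0], [100, 1.92, 0.1, -0.4, 0, -0.045, 0], [100, 1.94, 0.1, -0.15, 0, -0.045, 0], [100, 1.94, 0.1, -0.05, 0, -0.045, 0], [100, 1.94, 0.1, -0.02, 0, -0.045, 0], [100, 1.94, 0.1, 0, 0, -0.045, 0]]}}

```text
t: 11.15
tcp_pos: [0.4693, 0.3468, 0.0915]
tool_rot: [0.998, 0.049, -0.044, 0.002]
force: [-0.6, -1.0, 3.7]
finger_gap: 0.605
```

Call:
{"api": "drive_tool", "payload": {"increments": [[100, 0.05, 0, 0, 0, 0, 0], [100, 0.1, 0, 0, 0, 0, 0], [100, 0.15, 0, 0, 0, 0, 0], [100, 0.15, 0, 0, 0, 0, 0]]}}

```text
t: 11.55
tcp_pos: [0.471, 0.347, 0.0912]
tool_rot: [0.998, 0.049, -0.044, 0.002]
force: [0.4, -1.0, 5.3]
finger_gap: 0.606
```

Call:
{"api": "drive_tool", "payload": {"increments": [[100, 0.05, 0, 0, 0, 0, 0], [100, 0.1, 0, 0, 0, 0, 0], [100, 0.15, 0, 0, 0, 0, 0], [100, 0.15, 0, 0, 0, 0, 0]]}}

```text
t: 11.95
tcp_pos: [0.4725, 0.3472, 0.091]
tool_rot: [0.998, 0.049, -0.044, 0.002]
force: [-0.2, -0.1, 5.0]
finger_gap: 0.613
```

```bash
python3 arc.py w10.png; sed -i 's/x0,y0=u-28,v-24/x0,y0=u-24,v-10/; s/y0:y0+46,x0:x0+56/y0:y0+30,x0:x0+40/; s/fx=13,fy=13/fx=20,fy=20/; s/)\*13)/)*20)/' side.py; python3 side.py s7.png
```

```text
[323.52087427 163.54784898] [ 282  122   83   56 1536] [322.84960938 145.32942708]
far x 0.5327500501535671 y range 0.3195726861999968 0.3792844247202783 tcp [0.47254323 0.34721089 0.09100843] [-0.23078383 -0.11546804  4.9594595 ]
12.0 [0.47250334 0.34718536 0.09099931] [ 0.99779624  0.04926466 -0.04440496  0.00196506] [ 0.55177735 -0.70786042  5.34090015] 0.6072690438276195
274 313
pivot [489. 103.]
tip-y [521. 397.]
tip+y [572. 260.]
```

View pics/s7.png

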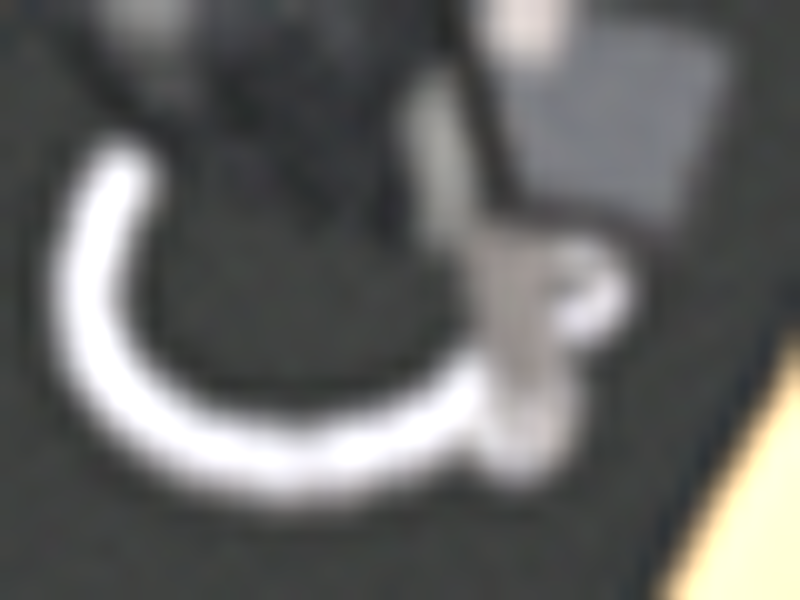

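Call:
{"api": "drive_tool", "payload": {"increments": [[97, 0, -0.08, 0, 0, 0, 0], [97, 0, -0.16, 0, 0, 0, 0], [97, 0, -0.24, 0, 0, 0, 0], [97, 0, -0.3, 0.02, 0, 0, 0], [97, 0, -0.3, 0.02, 0, 0, 0]]}}

```text
t: 12.65
tcp_pos: [0.4717, 0.3499, 0.0904]
tool_rot: [0.998, 0.049, -0.045, 0.002]
force: [-0.7, -1.8, 4.4]
finger_gap: 0.618
```

Call:
{"api": "drive_tool", "payload": {"increments": [[97, -0.08, 0, 0, 0, 0, 0], [97, -0.16, 0, 0, 0, 0, 0], [97, -0.24, 0, 0, 0, 0, 0], [97, -0.3, 0, -0.01, 0, 0, 0], [97, -0.3, 0, 0, 0, 0, 0]]}}

```text
t: 13.15
tcp_pos: [0.4685, 0.3498, 0.0906]
tool_rot: [0.998, 0.049, -0.045, 0.002]
force: [0.6, -0.8, 3.2]
finger_gap: 0.619
```

Call:
{"api": "drive_tool", "payload": {"increments": [[97, 0, 0, -0.6, 0, 0, 0], [97, -0.5, 0, -1.5, 0, 0, 0], [97, -2.5, 0.2, -2.2, 0, 0, 0], [110, -4.5, 0.3, -2.2, 0, 0, 0], [120, -5, 0.3, -2.2, 0, 0, 0], [135, -5, 0.3, -2.2, 0, 0, 0], [135, -5, 0.3, -2.2, 0, 0, 0], [135, -5, 0.3, -2.2, 0, 0, 0]]}}

```text
t: 13.95
tcp_pos: [0.4226, 0.3423, 0.1171]
tool_rot: [0.998, 0.049, -0.044, 0.002]
force: [0.8, -1.2, -1.5]
finger_gap: 0.473
```

Run:
```python
from h import *
import pickle
s=manip.sense();print(s['t'],s['tcp_pos'],s['tool_rot'],s['force'],s['finger_gap'])
pickle.dump((manip.camera_model('wrist'),s['tcp_pos'],s['tool_rot']),open('c11.pkl','wb'))
snap('wrist','w11.png');im=cv2.imread('pics/w11.png')
cv2.imwrite('pics/w11c.png',cv2.convertScaleAbs(cv2.resize(im[90:290,222:422],None,fx=3,fy=3,interpolation=cv2.INTER_CUBIC),alpha=1.5))
```

```text
13.95 [0.42261945 0.34228916 0.11706018] [ 0.99780438  0.04919886 -0.04429505  0.00196   ] [ 0.77471192 -1.17814147 -1.5349431 ] 0.473128243275014
```

View pics/w11c.png

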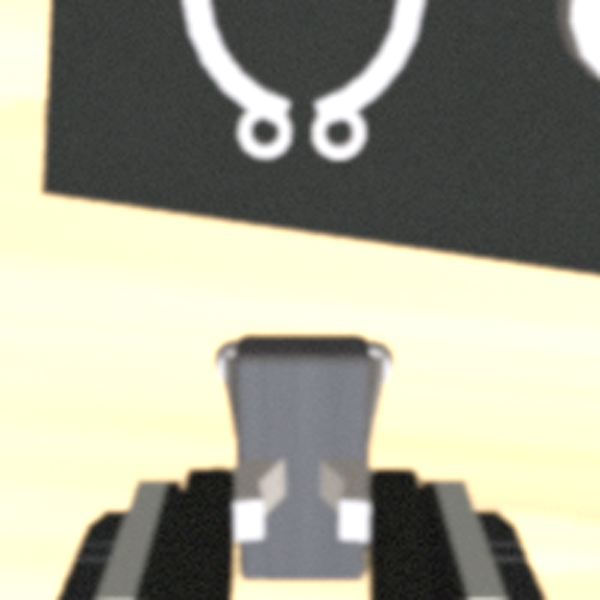

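The spread tips are visible. Shoulder outer edges are at crop u=217 and 392 with their centre row at about 358, and the eye holes are at (265,131) and (339,132). One camera now gives the relative offset directly.

Run:
```python
from h import *
import pickle
np.set_printoptions(precision=2,suppress=True)
c,t,q=pickle.load(open('c11.pkl','rb'));t=np.array(t)
f=lambda x,y,z:(onz('wrist',222-.33+x/3,90-.33+y/3,z,c)-t)*1000
e=[f(265,131.5,.010),f(339,131.5,.010)];m=(e[0]+e[1])/2;print('eyes rel tcp',e,m,np.linalg.norm(e[0]-e[1]))
for dz in(.074,.077,.080,.085):
    a=f(217,358,t[2]-dz),f(392,358,t[2]-dz);k=(a[0]+a[1])/2;print(dz,'tips',k,'sep',np.linalg.norm(a[0]-a[1])-11,'delta',m-k)
print(f(303.5,345,t[2]-.02),f(303.5,578,t[2]-.014))
```

```text
eyes rel tcp [array([  45.9 ,   13.88, -107.06]), array([  47.82,   -5.21, -107.06])] [  46.86    4.34 -107.06] 19.18546380913587
0.074 tips [ -2.17  -1.24 -74.  ] sep 32.40460866436976 delta [ 49.03   5.58 -33.06]
0.077 tips [ -3.57  -1.39 -77.  ] sep 33.02701249917847 delta [ 50.43   5.73 -30.06]
0.08 tips [ -4.97  -1.54 -80.  ] sep 33.64941633398723 delta [ 51.82   5.88 -27.06]
0.085 tips [ -7.3   -1.78 -85.  ] sep 34.6867560586685 delta [ 54.15   6.12 -22.06]
[ 25.57   1.88 -20.  ] [-21.99  -2.94 -14.  ]
```

The pliers turn out to be parallel to the tool and I had over-tilted them; the low-resolution side view misled me. I'll undo the tilt and go to the wrist-derived position.

Call:
{"api": "drive_tool", "payload": {"increments": [[120, 0, 0, 0, 0, 0.02, 0], [105, 1, 0, 0, 0, 0.04, 0], [99, 2.5, -0.14, 0, 0, 0.06, 0], [99, 4, -0.14, 0.3, 0, 0.08, 0], [99, 4.6, -0.14, 0.8, 0, 0.08, 0], [99, 4.62, -0.14, 0.8, 0, 0.08, 0], [99, 4.62, -0.14, 0.8, 0, 0.08, 0]]}}

```text
t: 14.7
tcp_pos: [0.466, 0.3475, 0.1044]
tool_rot: [0.999, 0.049, -0.006, 0.001]
force: [-0.1, 0.4, -1.6]
finger_gap: 0.612
```

Call:
{"api": "drive_tool", "payload": {"increments": [[99, 0, 0, 0.4, 0, 0, 0], [99, 0, 0, 0.8, 0, 0, 0], [99, 0, 0, 1.1, 0, 0, 0], [99, 0, 0, 1.25, 0, 0, 0], [99, 0, 0, 1.35, 0, 0, 0], [99, 0, 0, 1.4, 0, 0, 0]]}}

```text
t: 15.3
tcp_pos: [0.4662, 0.3478, 0.0909]
tool_rot: [0.999, 0.049, -0.005, 0.0]
force: [0.8, -1.3, -0.4]
finger_gap: 0.613
```

Call:
{"api": "drive_tool", "payload": {"increments": [[99, 0.08, 0, 0.03, 0, 0, 0], [99, 0.12, 0, 0.06, 0, 0, 0], [99, 0.12, 0, 0.1, 0, 0, 0], [99, 0.12, 0, 0.1, 0, 0, 0]]}}

```text
t: 15.7
tcp_pos: [0.4675, 0.3479, 0.09]
tool_rot: [0.999, 0.049, -0.005, 0.0]
force: [-0.6, -0.2, -1.0]
finger_gap: 0.614
```

Call:
{"api": "drive_tool", "payload": {"increments": [[99, 0, 0, 0.1, 0, 0, 0], [99, 0, 0, 0.2, 0, 0, 0], [99, 0, 0, 0.25, 0, 0, 0], [99, 0, 0, 0.25, 0, 0, 0]]}}

```text
t: 16.1
tcp_pos: [0.4674, 0.3479, 0.0874]
tool_rot: [0.999, 0.049, -0.005, 0.0]
force: [-0.1, 0.3, -2.6]
finger_gap: 0.614
```

Call:
{"api": "drive_tool", "payload": {"increments": [[99, 0, 0, 0.1, 0, 0, 0], [99, 0, 0, 0.16, 0, 0, 0], [99, 0, 0, 0.2, 0, 0, 0]]}}

```text
t: 16.4
tcp_pos: [0.4686, 0.3484, 0.0869]
tool_rot: [0.999, 0.049, -0.004, -0.0]
force: [0.5, -0.6, 7.8]
finger_gap: 0.615
```

Contact at TCP z≈0.087, about 4.5–5 mm below the lug-top height, so the pins are in the eyes. Now spreading while easing up to offset the pad swing.

Call:
{"api": "drive_tool", "payload": {"increments": [[99, 0, 0, -0.07, 0, 0, 0], [106, 0, 0, -0.12, 0, 0, 0], [113, 0, 0, -0.17, 0, 0, 0], [120, 0, 0, -0.21, 0, 0, 0], [126, 0, 0, -0.25, 0, 0, 0], [126, 0, 0, -0.25, 0, 0, 0], [126, 0, 0, -0.25, 0, 0, 0]]}}

```text
t: 17.1
tcp_pos: [0.468, 0.3464, 0.0891]
tool_rot: [0.999, 0.05, -0.005, 0.002]
force: [0.0, -5.3, 8.4]
finger_gap: 0.512
```

```bash
python3 arc.py w12.png
```

```text
[322.76650119 165.79101625] [ 281  123   86   57 1534] [323.10625815 147.02607562]
far x 0.53330922618788 y range 0.3171126558915329 0.3796129767924055 tcp [0.467983   0.3464057  0.08909299] [ 2.53759199e-03 -5.34676788e+00  8.38742351e+00]
```

Call:
{"api": "drive_tool", "payload": {"increments": [[126, 0, 0, -0.08, 0, 0, 0], [130, 0, 0, -0.16, 0, 0, 0], [134, 0, 0, -0.2, 0, 0, 0], [138, 0, 0, -0.22, 0, 0, 0], [138, 0, 0, -0.22, 0, 0, 0]]}}

```text
t: 17.65
tcp_pos: [0.4673, 0.3477, 0.0902]
tool_rot: [0.999, 0.05, -0.005, 0.001]
force: [1.0, -3.2, 3.8]
finger_gap: 0.463
```

```bash
python3 arc.py w13.png
```

```text
[324.77712356 164.65419106] [ 281  122   89   57 1526] [324.89646134 146.1225426 ]
far x 0.5331395790156908 y range 0.3163279095546735 0.38091970135259745 tcp [0.46734454 0.34766336 0.09016741] [ 0.97073157 -3.21101938  3.80882344]
```

Call:
{"api": "drive_tool", "payload": {"increments": [[142, 0, 0, -0.06, 0, 0, 0], [146, 0, 0, -0.1, 0, 0, 0], [150, 0, 0, -0.14, 0, 0, 0], [150, 0, 0, -0.14, 0, 0, 0], [150, 0, 0, -0.14, 0, 0, 0]]}}

```text
t: 18.2
tcp_pos: [0.4672, 0.3483, 0.0912]
tool_rot: [0.999, 0.049, -0.005, -0.0]
force: [-0.6, -0.2, -2.6]
finger_gap: 0.419
```

```bash
python3 arc.py w14.png
```

```text
[325.8031971  164.25168101] [ 279  122   92   57 1545] [324.69644013 145.94822006]
far x 0.5331216098701459 y range 0.31542237299783654 0.3832514955170342 tcp [0.46722787 0.34834374 0.09121604] [-0.56351436 -0.17087246 -2.59542681]
```

Call:
{"api": "drive_tool", "payload": {"increments": [[154, 0, 0, -0.05, 0, 0, 0], [154, 0, 0, -0.1, 0, 0, 0], [154, 0, 0, -0.3, 0, 0, 0], [154, 0, 0, -0.8, 0, 0, 0], [154, 0, 0, -1.5, 0, 0, 0], [154, 0, 0, -2, 0, 0, 0], [154, 0, 0, -2, 0, 0, 0]]}}

```text
t: 18.95
tcp_pos: [0.4684, 0.3483, 0.1128]
tool_rot: [0.999, 0.049, -0.004, -0.0]
force: [1.1, 0.6, -2.8]
finger_gap: 0.401
```

```bash
python3 arc.py w15.png .03
python3 - <<'E'
import cv2,numpy as np
for f in('w14','w15'):
    im=cv2.imread(f'pics/{f}.png');h=cv2.cvtColor(im,cv2.COLOR_BGR2HSV);b=((h[...,2]>110)&(h[...,1]<50)).astype(np.uint8)
    print(f)
    for y in range(90,230,8):
        x=np.flatnonzero(b[y,250:400])+250
        if len(x):
            r=np.split(x,np.flatnonzero(np.diff(x)>1)+1);print(y,[(int(a[0]),int(a[-1])) for a in r])
E
```

```text
[325.65075039 165.79961664] [ 279  122   93   58 1509] [325.06825712 146.57521537]
far x 0.5343020151237963 y range 0.31486080495233487 0.38344664714858173 tcp [0.46839318 0.34833458 0.11281659] [ 1.13077355  0.61653225 -2.84239832]
w14
122 [(322, 328)]
130 [(299, 350)]
138 [(290, 305), (345, 359)]
146 [(285, 296), (354, 365)]
154 [(281, 291), (359, 368)]
162 [(279, 289), (361, 370)]
170 [(279, 288), (361, 370)]
178 [(281, 290), (360, 369)]
186 [(283, 293), (356, 366)]
194 [(288, 300), (349, 361)]
202 [(293, 302), (344, 356)]
210 [(290, 294), (354, 358)]
218 [(351, 355)]
226 [(347, 351)]
w15
122 [(324, 326)]
130 [(300, 350)]
138 [(291, 305), (345, 359)]
146 [(285, 296), (354, 365)]
154 [(281, 291), (359, 369)]
162 [(279, 288), (361, 371)]
170 [(279, 288), (362, 371)]
178 [(281, 289), (361, 369)]
186 [(283, 293), (357, 367)]
194 [(287, 299), (351, 362)]
202 [(291, 302), (344, 357)]
210 [(290, 293), (355, 360)]
218 [(352, 356)]
226 [(348, 352)]
```

The ring came up with the pliers (same image after a 21.6 mm rise). Next I'll locate the bore in the tool frame and find the shaft centre.

Run:
```python
from h import *
np.set_printoptions(precision=2,suppress=True)
s=manip.sense();t=np.array(s['tcp_pos']);r=R.from_quat(s['tool_rot']).as_matrix();c=manip.camera_model('wrist')
im=cv2.imread('pics/w15.png');h=cv2.cvtColor(im,cv2.COLOR_BGR2HSV);b=((h[...,2]>110)&(h[...,1]<50))
ins=[];out=[]
for y in range(128,200,2):
    x=np.flatnonzero(b[y,270:380])+270
    if y<136: continue
    m=x[x<325],x[x>325]
    out+=[(m[0][0]-.5,y),(m[1][-1]+.5,y)];ins+=[(m[0][-1]+.5,y),(m[1][0]-.5,y)]
for dz in(.079,.0815,.084):
  for n,p in(('in',ins),('out',out)):
    W=np.array([r.T@(onz('wrist',u,v,t[2]-dz,c)-t)*1000 for u,v in p])[:,:2]
    x=np.linalg.lstsq(np.c_[2*W,np.ones(len(W))],(W**2).sum(1),rcond=None)[0];R0=np.sqrt(x[2]+x[0]**2+x[1]**2);print(dz,n,x[:2],'dia',2*R0, 'rms',np.std(np.hypot(*(W-x[:2]).T)))
g=cv2.cvtColor(cv2.imread('pics/top0.png'),cv2.COLOR_BGR2GRAY)
G=cv2.GaussianBlur(g[205:223,284:302],(0,0),.7);yy,xx=np.mgrid[205:223,284:302];w=np.clip(110-G.astype(float),0,None)*(np.hypot(xx-293,yy-214)<4)
u,v=(w*xx).sum()/w.sum(),(w*yy).sum()/w.sum();print('dot',u,v,onz('top',u,v,.081)*1000)
```

```text
0.079 in [33.2   2.29] dia 53.23283281171145 rms 0.16853515169125818
0.079 out [32.75  2.28] dia 67.55301378825793 rms 0.19666134864826953
0.0815 in [32.63  2.31] dia 53.833968775927616 rms 0.17043834818795497
0.0815 out [32.18  2.31] dia 68.31586152591174 rms 0.19888216244305496
0.084 in [32.06  2.34] dia 54.435104740143956 rms 0.1723415446846431
0.084 out [31.61  2.33] dia 69.0787092635656 rms 0.20110297623784412
dot 292.7048108360579 213.6921999065857 [523.9   44.22  81.  ]
```

Call:
{"api": "drive_tool", "payload": {"increments": [[154, 0, 0, -1.5, 0, 0, 0], [154, 0, 0, -4, 0, 0, 0], [154, 0, 0, -6.5, 0, 0, 0], [154, 0, 0.5, -8.3, 0, 0, 0], [154, 0, 2, -8.7, 0, 0, 0], [154, 0, 4.5, -8.7, 0, 0, 0], [154, -0.2, 7.5, -8.7, 0, 0, 0], [154, -0.3, 10.5, -8.7, 0, 0, 0], [154, -0.4, 13.5, -8.7, 0, 0, 0], [154, -0.5, 16.5, -8.7, 0, 0, 0], [154, -0.6, 19.5, -8.7, 0, 0, 0], [154, -0.7, 22.5, -8.7, 0, 0, 0], [154, -0.7, 25.5, -8.7, 0, 0, 0], [154, -0.7, 28, -8.7, 0, 0, 0], [154, -0.7, 29.6, -8.7, 0, 0, 0], [154, -0.7, 30.4, -8.7, 0, 0, 0], [154, -0.7, 30.6, -8.7, 0, 0, 0], [154, -0.7, 30.6, -8.7, 0, 0, 0], [154, -0.7, 30.6, -8.7, 0, 0, 0]]}}

```text
t: 20.9
tcp_pos: [0.4913, 0.0435, 0.1984]
tool_rot: [0.999, 0.05, -0.005, 0.0]
force: [0.0, -1.2, -1.6]
finger_gap: 0.401
```

```bash
cat > sh.py <<'E'
from h import *
import sys
np.set_printoptions(precision=2,suppress=True)
s=manip.sense();t=np.array(s['tcp_pos']);r=R.from_quat(s['tool_rot']).as_matrix();c=manip.camera_model('wrist')
snap('wrist',sys.argv[1]);im=cv2.imread('pics/'+sys.argv[1]);g=cv2.cvtColor(im,cv2.COLOR_BGR2GRAY)
print('tcp',t*1000,s['t'],s['force'],s['finger_gap'])
e=proj('wrist',[.524,.0442,.081],c);print('expected dot',e)
sub=g[110:230,265:385]
np.set_printoptions(linewidth=250)
print(sub[::4,::4])
E
python3 sh.py w16.png
```

```text
tcp [491.31  43.51 198.43] 20.9 [ 0.05 -1.22 -1.63] 0.4009084383569074
expected dot [324.98 158.66]
[[133  79  80  82  74  54  78 135 158 158 147 100  78  75  77  77  74  74  74  88 141 158 160 147  78  49  73  81  83  82]
 [125  81  82  81  77  73 138 156 157 110  77  78  99 129 149 148 149 134 103  78  76  99 156 157 149  79  76  80  83  85]
 [111  80  79  81  76 125 157 152  91  73 102 147 159 161 159 159 158 160 159 154 115  79  84 146 158 145  78  80  82  83]
 [109  81  74  47  91 155 156  96  76 121 156 156 158 157 154 150 151 157 159 159 159 138  74  78 154 160 115  46  75  82]
 [104  81  76  72 147 156 118  78 122 158 152 154 154 155 156 155 156 156 156 148 158 160 138  77 107 158 154  79  75  83]
 [ 92  84  79  86 158 152  79  94 158 157 155 156 156 156 156 155 157 156 156 155 156 156 157 113  76 148 157 110  82  83]
 [ 86  80  65 123 160 119  77 142 156 156 157 150 130 143 158 154 156 151 141 150 156 156 156 154  75 108 154 138  56  81]
 [ 83  79  72 149 159  88  91 154 155 156 121 124 157 156 158 157 156 159 157 143 127 156 156 156 102  77 154 152  75  78]
 [ 80  78  75 15
[... 1990 characters left out ...]
 66  43  40  42  39  43  41  39  37  38  41  85 100 108  86 112 105  94 103 169 170]
 [171 171 172 171 172 171 120  89  74  61  73  73  73  72  72  73  71  70  71  72  69  74  78 122 154 173 173 171 173 172]
 [169 167 169 168 166 167 154  93  73  61  76  75  75  75  75  76  74  74  74  76  67  72  81 142 171 176 176 176 175 174]
 [170 169 169 169 169 168 168 107  72  60  75  74  76  75  76  79  75  72  74  74  69  73  99 153 166 167 167 168 169 170]
 [173 173 172 172 171 169 169 151  75  63  74  73  74  75  76  77  76  73  76  77  67  79 112 163 163 164 164 164 164 163]
 [174 175 175 174 174 173 173 170  82  61  77  76  76  76  75  77  73  75  75  73  68  99 145 164 165 165 165 166 165 165]]
```

Through the bore, the shaft dot is at about (325,156.2) against the predicted (325,158.7), about 2 mm further in +x. I'll correct that and start down.

Call:
{"api": "drive_tool", "payload": {"increments": [[154, 0.22, 0, 0.5, 0, 0, 0], [154, 0.22, 0, 1.3, 0, 0, 0], [154, 0.22, 0, 1.9, 0, 0, 0], [154, 0.22, 0, 2.4, 0, 0, 0], [154, 0.22, 0, 2.7, 0, 0, 0], [154, 0.22, 0, 3.0, 0, 0, 0], [154, 0.22, 0, 3.2, 0, 0, 0], [154, 0.22, 0, 3.2, 0, 0, 0]]}}

```text
t: 21.75
tcp_pos: [0.4934, 0.043, 0.1664]
tool_rot: [0.999, 0.049, -0.005, 0.0]
force: [-0.7, -0.1, -2.1]
finger_gap: 0.401
```

```bash
python3 sh.py w17.png | head -3
python3 - <<'E'
import cv2,numpy as np
g=cv2.cvtColor(cv2.imread('pics/w17.png'),cv2.COLOR_BGR2GRAY)
np.set_printoptions(linewidth=250)
print(g[114:214:4,273:377:4])
E
```

```text
tcp [493.45  43.   166.4 ] 21.75 [-0.75 -0.11 -2.11] 0.4013225064396623
expected dot [324.25 169.99]
[[ 78  78  79  80  82  75  70 101 149 159 157 157 157 149 139 139 140 149 156 158 157 157 148  94  72  81  82  80  82  83]
[[ 80  57  64  74 120 159 158 158 141  95  80  75  73  73  73  74  78  96 144 159 159 159 120  70  45  70]
 [ 76  77  68 129 154 159 146  92  77  76  83  99 118 117 119  97  81  77  76  96 150 158 156 121  69  76]
 [ 81  70 132 157 155 133  75  74  93 141 159 158 155 152 152 158 155 140  88  76  78 140 158 158 123  76]
 [ 74  96 157 157 126  75  77 135 153 153 154 155 155 155 156 155 155 149 156 127  76  77 133 158 159  91]
 [ 63 151 158 143  77  79 148 156 156 156 157 158 155 156 155 156 157 156 156 156 139  77  76 149 159 145]
 [119 159 154  83  76 141 156 157 156 150 122 102 101  98 103 106 120 151 157 156 157 130  78  94 158 158]
 [148 159 127  74 114 155 156 157 126  95  95  98  98 101 102 104 104 105 135 158 156 156  99  74 140 157]
 [157 156  83  77 149 156 157 129  95  94 110 148 157 155 156 147 125 105 107 142 158 157 149  77  99 155]
 [158 149  79 115 15
[... 1099 characters left out ...]
 156 155 157 155 155 153 134 156 148 109 156 155 159 113]
 [ 81  79 146 153 155 151  94 148 157 130 146 153 156 155 157 155 141 136 157 143  85 153 156 157 137  81]
 [ 82  81  93 151 155 155 149  81 120 151 155 145 137 140 141 147 158 152 112  78 150 156 156 150  86  84]
 [ 85  79  81  94 150 155 156 151  85  76 100 130 139 141 142 124  99  79  94 151 157 157 147  88  82  85]
 [ 81  84  81  82  85 126 138 142  38  32  32  32  33  32  34  33  31  33 129 154 143 124  82  82  85  83]
 [ 82  83  81  82  80  97 124  66  42  41  43  39  40  43  40  36  39  39  88  99 108  86  85  92 139 114]
 [163 158 152 137 109  88  74  61  74  71  72  73  71  73  72  71  70  73  70  73  79 122  92 147 157 155]]
```

Call:
{"api": "drive_tool", "payload": {"increments": [[154, 0, 0, 0.2, 0, 0, 0], [154, 0, 0, 0.4, 0, 0, 0], [154, 0, 0, 0.6, 0, 0, 0], [154, 0, 0, 0.8, 0, 0, 0], [154, 0, 0, 0.8, 0, 0, 0]]}}

```text
t: 22.3
tcp_pos: [0.4933, 0.0431, 0.1583]
tool_rot: [0.999, 0.049, -0.005, 0.0]
force: [0.3, -0.2, -2.1]
finger_gap: 0.402
```

Call:
{"api": "drive_tool", "payload": {"increments": [[154, 0, 0, 0.2, 0, 0, 0], [154, 0, 0, 0.4, 0, 0, 0], [154, 0, 0, 0.6, 0, 0, 0], [154, 0, 0, 0.6, 0, 0, 0]]}}

```text
t: 22.7
tcp_pos: [0.4932, 0.043, 0.1523]
tool_rot: [0.999, 0.049, -0.005, 0.0]
force: [-0.5, 0.2, -3.0]
finger_gap: 0.403
```

Call:
{"api": "drive_tool", "payload": {"increments": [[154, 0, 0, 0.15, 0, 0, 0], [154, 0, 0, 0.3, 0, 0, 0], [154, 0, 0, 0.45, 0, 0, 0], [154, 0, 0, 0.45, 0, 0, 0]]}}

```text
t: 23.1
tcp_pos: [0.4933, 0.043, 0.1479]
tool_rot: [0.999, 0.049, -0.005, 0.0]
force: [-0.6, -0.7, -1.8]
finger_gap: 0.4
```

Call:
{"api": "drive_tool", "payload": {"increments": [[154, 0, 0, 0.1, 0, 0, 0], [154, 0, 0, 0.2, 0, 0, 0], [154, 0, 0, 0.3, 0, 0, 0], [154, 0, 0, 0.3, 0, 0, 0]]}}

```text
t: 23.5
tcp_pos: [0.4932, 0.043, 0.145]
tool_rot: [0.999, 0.049, -0.005, 0.0]
force: [0.5, 0.3, -2.3]
finger_gap: 0.398
```

Call:
{"api": "drive_tool", "payload": {"increments": [[154, 0, 0, 0.1, 0, 0, 0], [154, 0, 0, 0.2, 0, 0, 0], [154, 0, 0, 0.25, 0, 0, 0], [154, 0, 0, 0.25, 0, 0, 0]]}}

```text
t: 23.9
tcp_pos: [0.4933, 0.043, 0.1425]
tool_rot: [0.999, 0.049, -0.005, 0.0]
force: [-0.7, 0.4, -2.5]
finger_gap: 0.403
```

```bash
python3 sh.py w18.png | head -2
python3 - <<'E'
import cv2,numpy as np
g=cv2.cvtColor(cv2.imread('pics/w18.png'),cv2.COLOR_BGR2GRAY)
np.set_printoptions(linewidth=250)
print(g[114:214:4,273:377:4])
E
```

```text
tcp [493.27  42.99 142.52] 23.9 [-0.65  0.4  -2.48] 0.402812410542391
expected dot [324.48 177.97]
[[ 64  77  80  79 143 158 159 157 153 131 106  83  77  75  78  79 103 134 151 156 158 159 145  82  78  65]
 [ 70  43  83 148 158 158 156 113  78  76  77  77  78  76  77  74  73  75  75 114 155 159 158 150  81  55]
 [ 74  79 149 155 158 139  79  75  75  94 122 140 147 144 146 145 119  91  78  76  79 135 158 156 153  81]
 [ 72 149 155 154 127  75  75  96 137 150 153 156 155 155 156 156 153 146 136  92  78  76 124 155 158 152]
 [118 157 155 124  75  75 119 150 155 156 156 156 158 157 158 156 156 155 155 151 120  75  75 115 157 160]
 [156 156 144  77  76 138 155 155 155 158 158 151 143 139 137 154 157 157 156 155 154 135  77  75 145 159]
 [157 155  84  78 120 154 156 157 157 134 105  93  99  99 100 102 108 130 156 157 156 156 120  75  82 157]
 [157 128  77  89 155 155 158 154  97  94  97  97  96  99 100 103 104 104 108 153 155 156 155  92  74 129]
 [155  88  75 134 155 157 153 110  95  94 100 133 148 147 149 132 114 106 106 115 156 157 155 138  75  89]
 [148  78  86 154 155 152 116  91  95 
[... 974 characters left out ...]
 156 154 158 156 155 155 153 154 134 119 156 151  79 136]
 [157 153  88 112 156 152 103 144 155 156 157 156 156 156 158 157 154 155 152 151 120 152 155 114  95 156]
 [144 155 137  79 143 155 149 105 150 155 158 153 155 155 157 156 156 155 152 122 148 155 144  82 145 158]
 [ 81 151 152 134  79 145 155 152 112 140 154 151 154 150 153 152 153 147 128 152 155 147  82 140 156 150]
 [ 80  97 152 156 121 125 136 141  33  34  38  37  37  40  39  39  41  37 129 153 142 110 139 158 155  95]
 [ 81  83 112 153 118  98 123  63  44  45  41  44  43  41  39  41  36  38  87 101 110  86 154 155 110  84]
 [ 81  82  81  91 106  89  75  60  73  72  74  72  71  74  70  70  71  71  67  74  76 124 129  93  83  83]]
```

Call:
{"api": "drive_tool", "payload": {"increments": [[154, 0, 0, 0.1, 0, 0, 0], [154, 0, 0, 0.2, 0, 0, 0], [154, 0, 0, 0.25, 0, 0, 0], [154, 0, 0, 0.25, 0, 0, 0]]}}

```text
t: 24.35
tcp_pos: [0.4934, 0.0429, 0.1402]
tool_rot: [0.999, 0.049, -0.005, 0.0]
force: [-0.4, 0.2, -0.8]
finger_gap: 0.401
```

Call:
{"api": "drive_tool", "payload": {"increments": [[154, 0, 0, 0.08, 0, 0, 0], [154, 0, 0, 0.14, 0, 0, 0], [154, 0, 0, 0.2, 0, 0, 0], [154, 0, 0, 0.2, 0, 0, 0]]}}

```text
t: 24.75
tcp_pos: [0.4945, 0.0429, 0.1394]
tool_rot: [0.999, 0.049, -0.003, 0.0]
force: [-0.3, -0.1, 7.5]
finger_gap: 0.398
```

Firm contact at TCP z≈0.1395, close to the nominal face height for ring-underside offset. Net press is about 9.7 N. I'll hold and read it before letting the ring contract.

Call:
{"api": "drive_tool", "payload": {"increments": [[154, 0, 0, 0.01, 0, 0, 0], [154, 0, 0, 0.01, 0, 0, 0], [154, 0, 0, 0.01, 0, 0, 0], [154, 0, 0, 0.01, 0, 0, 0], [154, 0, 0, 0.01, 0, 0, 0]]}}

```text
t: 25.25
tcp_pos: [0.4945, 0.0429, 0.1394]
tool_rot: [0.999, 0.049, -0.003, 0.0]
force: [-0.7, -0.5, 7.7]
finger_gap: 0.404
```

```bash
python3 arc.py w19.png .058 .527,.046,.058
python3 - <<'E'
import cv2,numpy as np
g=cv2.cvtColor(cv2.imread('pics/w19.png'),cv2.COLOR_BGR2GRAY)
np.set_printoptions(linewidth=250)
print(g[114:214:4,273:377:4])
E
```

```text
[321.927278   168.75752607] [ 279  123   93   60 3923] [326.01580423 156.23578894]
far x 0.5603254217392108 y range 0.00945552393017813 0.07768572378270383 tcp [0.494499   0.0429021  0.13938257] [-0.67542981 -0.53595767  7.67947153]
[[ 80  82  75  72  98 147 159 156 156 158 157 145 139 138 136 147 156 156 155 157 158 144  90  72  81  81]
 [ 44  63  74 119 157 157 159 154 129  86  76  73  76  73  76  73  76  93 123 155 158 159 157 111  71  41]
 [ 74  62 121 154 159 155 124  81  76  76  77  84  92  92  95  83  79  76  76  81 134 159 158 155 114  69]
 [ 71 126 156 155 155  90  74  73  86 133 135 139 144 147 143 139 133 126  82  76  78  99 155 155 157 120]
 [100 157 157 144  83  77  81 134 140 152 154 155 155 155 155 156 154 151 143 125  80  74  91 151 158 158]
 [151 155 154  84  76  94 136 153 154 156 157 159 158 156 158 157 157 157 155 154 139  80  72  90 156 160]
 [156 156 105  76  87 149 155 155 156 157 150 121 106 107 101 124 148 157 157 156 155 147  83  73 120 158]
 [156 140  77  80 149 156 156 158 146 106  99  96  97  98 102 102 108 104 150 158 157 156 139  75  76 148]
 [156  90  
[... 1108 characters left out ...]
 122  94 126 158 154 154 152 153 149 121 154 154  88  94]
 [157 125  77 145 156 120 122 155 155 156 156 155 156 154 157 157 155 155 153 155 129 142 156 138  75 144]
 [156 154  81  97 155 154 121 147 154 155 158 155 156 154 158 156 155 153 153 149 140 156 154  84 101 156]
 [144 154 136  78 124 155 155 125 151 156 157 153 155 154 158 155 156 153 147 140 157 155 109  85 150 157]
 [ 83 152 155 134  76 136 155 145  46  53  55  52  52  51  52  52  62  67 134 155 155 111  79 150 157 146]
 [ 81  99 154 154 125  84  86  91  39  38  36  37  37  33  35  35  35  32 108 117  84 101 144 159 153  91]
 [ 81  81 106 151  97  98  89  61  71  69  72  72  69  71  69  68  68  69  70  95 108 103 150 150  97  84]]
```

Call:
{"api": "drive_tool", "payload": {"increments": [[148, -0.05, 0, 0.02, 0, 0, 0], [142, -0.1, 0, 0.03, 0, 0, 0], [136, -0.14, 0, 0.05, 0, 0, 0], [136, -0.14, 0, 0.05, 0, 0, 0]]}}

```text
t: 25.7
tcp_pos: [0.4929, 0.0434, 0.1388]
tool_rot: [0.999, 0.049, -0.003, -0.0]
force: [-1.1, 2.4, 7.4]
finger_gap: 0.469
```

Call:
{"api": "drive_tool", "payload": {"increments": [[130, -0.05, 0, 0.01, 0, 0, 0], [124, -0.1, 0, 0.02, 0, 0, 0], [118, -0.14, 0, 0.03, 0, 0, 0], [118, -0.14, 0, 0.03, 0, 0, 0]]}}

```text
t: 26.1
tcp_pos: [0.4908, 0.0426, 0.1374]
tool_rot: [0.999, 0.049, -0.005, 0.0]
force: [-0.3, -0.0, 3.5]
finger_gap: 0.535
```

Call:
{"api": "drive_tool", "payload": {"increments": [[113, -0.05, 0, 0.01, 0, 0, 0], [108, -0.1, 0, 0.02, 0, 0, 0], [103, -0.14, 0, 0.03, 0, 0, 0], [103, -0.14, 0, 0.03, 0, 0, 0]]}}

```text
t: 26.5
tcp_pos: [0.4885, 0.0426, 0.1365]
tool_rot: [0.999, 0.049, -0.006, 0.0]
force: [0.6, 0.6, -1.5]
finger_gap: 0.6
```

```bash
python3 arc.py w20.png .058 .522,.046,.058
```

```text
[321.67030771 167.94139103] [ 279  114   94   68 4613] [326.34229352 151.24951225]
far x 0.5603393399489812 y range 0.010275147259700218 0.07740742739985054 tcp [0.48853792 0.04257769 0.13648227] [ 0.58875041  0.57368452 -1.49581931]
```

Call:
{"api": "drive_tool", "payload": {"increments": [[100, 0, 0, 0, 0, 0, 0], [98, 0, 0, -0.05, 0, 0, 0], [98, 0, 0, -0.15, 0, 0, 0], [98, 0, 0, -0.25, 0, 0, 0], [98, 0, 0, -0.25, 0, 0, 0]]}}

```text
t: 27.05
tcp_pos: [0.4892, 0.0426, 0.1397]
tool_rot: [0.999, 0.049, -0.005, 0.0]
force: [0.1, -0.2, -1.9]
finger_gap: 0.619
```

Call:
{"api": "drive_tool", "payload": {"increments": [[98, 0, 0, -0.2, 0, 0, 0], [98, 0, 0, -0.4, 0, 0, 0], [98, 0, 0, -0.6, 0, 0, 0], [98, 0, 0, -0.6, 0, 0, 0]]}}

```text
t: 27.45
tcp_pos: [0.4894, 0.0426, 0.1458]
tool_rot: [0.999, 0.049, -0.005, 0.0]
force: [1.0, -1.0, -1.8]
finger_gap: 0.617
```

Call:
{"api": "drive_tool", "payload": {"increments": [[98, 0, 0, -1, 0, 0, 0], [98, 0, 0, -3, 0, 0, 0], [98, -1, 0, -5, 0, 0, 0], [98, -3, 0, -5.5, 0, 0, 0], [98, -5, 0, -5.5, 0, 0, 0], [98, -5, 0, -5.5, 0, 0, 0], [98, -5, 0, -5.5, 0, 0, 0]]}}

```text
t: 28.15
tcp_pos: [0.4407, 0.0377, 0.2016]
tool_rot: [0.999, 0.049, -0.004, 0.0]
force: [0.8, -0.1, -0.7]
finger_gap: 0.615
```

Run:
```python
from h import *
import pickle
np.set_printoptions(precision=4,suppress=True,linewidth=250)
s=manip.sense();print(s['t'],s['tcp_pos'],s['force'],s['finger_gap'])
c=manip.camera_model('wrist');pickle.dump((c,s['tcp_pos'],s['tool_rot']),open('c21.pkl','wb'))
snap('wrist','w21.png');g=cv2.cvtColor(cv2.imread('pics/w21.png'),cv2.COLOR_BGR2GRAY)
b=g
for p in((.4905,.0525,.058),(.4905,.033,.058),(.525,.0442,.058),(.525,.0442,.081)):print(p,proj('wrist',p,c))
u,v=proj('wrist',(.4905,.0427,.058),c).astype(int);print(u,v)
print(g[v-20:v+20:2,u-40:u+40:2])
```

```text
28.15 [0.4407 0.0377 0.2016] [ 0.7683 -0.1107 -0.7167] 0.6146025958033042
(0.4905, 0.0525, 0.058) [310.964  133.2231]
(0.4905, 0.033, 0.058) [332.352  135.4051]
(0.525, 0.0442, 0.058) [323.9577  94.1139]
(0.525, 0.0442, 0.081) [324.115  94.112]
321 134
[[151 146 111  74  72  94 140 151 150 152 147 126 106 105 122 142 150 151 150 150 153 149 150 152 152 150 152 150 146 135 121 119 132 147 150 151 152 144  98  74]
 [149 150 132  86  72  77 109 140 148 151 150 146 132 112 107 114 136 147 148 149 151 149 151 151 151 150 148 141 128 118 118 134 146 152 151 152 148 120  79  72]
 [150 150 145 114  80  74  78 117 146 150 150 150 149 140 117 106 110 118 128 137 144 144 145 146 144 136 127 117 115 119 133 149 150 152 151 150 127  85  73  75]
 [142 150 148 141 109  74  73  85 127 146 151 151 151 150 144 128 115 109 109 112 117 119 118 119 118 115 115 121 129 139 148 151 152 152 150 129  90  73  76  97]
 [125 146 148 148 139  98  73  73  88 127 146 150 152 150 150 150 145 136 123 115 115 115 117 115 118 123 133 144 148 152 152 152 152 148 128  89  75  73  92 135]
 [ 90 131 147 150 150 130  92  7
[... 1713 characters left out ...]
29 114 101  84  74  74  79  81  79  82  80  81]
 [ 77  78  76  79  78  80  79  78  77  78  74  74  73  76  81  84  88  99 108 113 118 118 118 118 114 108  97  90  84  80  78  74  72  73  79  82  81  81  80  81]
 [ 80  75  79  79  77  81  79  79  78  78  79  79  76  77  79  79  80  75  73  74  81  81  82  79  75  73  73  78  80  79  77  76  76  78  81  80  80  80  80  78]
 [ 82  81  78  80  79  79  80  80  80  76  79  80  79  79  81  80  78  75  73  74  79  79  80  78  76  75  74  78  78  80  80  80  78  82  80  80  78  80  80  79]
 [132 125 119 111 100  96  89  88  82  80  79  80  80  80  79  78  78  79  78  78  80  80  80  79  77  77  77  81  80  80  80  79  79  79  79  81  80  81  80  81]]
```

The viewer limit is reached, so checks are numeric from here. Eye holes are at (311.8,133) and (333.4,133), 19.6 mm apart at face height and level, so the ring is closed in the groove. Now I'll check how the pliers sit in the grip and plan the return.

Run:
```python
from h import *
im={f:cv2.GaussianBlur(cv2.cvtColor(cv2.imread(f'pics/{f}.png'),cv2.COLOR_BGR2GRAY),(0,0),.8).astype(int) for f in('w3','w21')}
for f in im:
    g=im[f];print(f,[(y,int(g[y,314:330].mean())) for y in list(range(196,222,1))+list(range(276,300,1))])
    print([(x,int(g[222:230,x].mean())) for x in list(range(292,306))+list(range(338,354))])
plan([.5142,-.3230,.200],-.3)
```

```text
w3 [(196, 185), (197, 186), (198, 187), (199, 187), (200, 185), (201, 181), (202, 166), (203, 136), (204, 94), (205, 58), (206, 41), (207, 37), (208, 39), (209, 43), (210, 51), (211, 61), (212, 71), (213, 77), (214, 81), (215, 83), (216, 84), (217, 84), (218, 84), (219, 84), (220, 84), (221, 84), (276, 83), (277, 83), (278, 83), (279, 83), (280, 83), (281, 83), (282, 83), (283, 83), (284, 85), (285, 96), (286, 120), (287, 150), (288, 173), (289, 185), (290, 188), (291, 190), (292, 189), (293, 187), (294, 186), (295, 185), (296, 186), (297, 187), (298, 188), (299, 189)]
[(292, 174), (293, 174), (294, 174), (295, 173), (296, 168), (297, 153), (298, 128), (299, 100), (300, 84), (301, 81), (302, 83), (303, 84), (304, 85), (305, 85), (338, 83), (339, 83), (340, 83), (341, 83), (342, 86), (343, 96), (344, 118), (345, 143), (346, 161), (347, 168), (348, 170), (349, 170), (350, 170), (351, 171), (352, 171), (353, 170)]
w21 [(196, 169), (197, 170), (198, 172), (199, 173), (200, 174), (201, 174), (202, 173), (203, 171), (204, 169), (205, 168), (206, 168), (207, 168), (208, 167), (209, 159), (210, 137), (211, 97), (212, 57), (213, 35), (214, 31), (215, 33), (216, 38), (217, 47), (218, 56), (219, 63), (220, 68), (221, 71), (276, 71), (277, 71), (278, 71), (279, 71), (280, 71), (281, 71), (282, 71), (283, 71), (284, 71), (285, 71), (286, 71), (287, 71), (288, 71), (289, 71), (290, 71), (291, 71), (292, 72), (293, 80), (294, 99), (295, 127), (296, 151), (297, 163), (298, 166), (299, 169)]
[(292, 160), (293, 161), (294, 161), (295, 161), (296, 160), (297, 157), (298, 147), (299, 125), (300, 97), (301, 76), (302, 70), (303, 71), (304, 72), (305, 73), (338, 71), (339, 71), (340, 71), (341, 71), (342, 71), (343, 72), (344, 79), (345, 95), (346, 117), (347, 134), (348, 141), (349, 144), (350, 145), (351, 145), (352, 145), (353, 145)]
shift cm [ 3.7  36.6   0.14] rotvec [0.002 0.007 0.399]
```

Call:
{"api": "drive_tool", "payload": {"increments": [[98, 0.2, 1.5, -0.5, 0, 0, 0.03], [98, 0.5, 4.5, -1, 0, 0, 0.07], [98, 0.9, 8.5, -1, 0, 0, 0.11], [98, 1.3, 12.5, -1, 0, 0, 0.15], [98, 1.7, 16.5, -1, 0, 0, 0.2], [98, 2.1, 20.5, -1, 0, 0, 0.25], [98, 2.5, 24.5, -1, 0, 0, 0.3], [98, 2.9, 28.5, -1, 0, 0, 0.35], [98, 3.3, 32, -0.5, 0, 0, 0.39], [98, 3.6, 34.8, 0, 0, 0.005, 0.399], [98, 3.8, 36.2, 0, 0, 0.007, 0.399], [98, 3.8, 36.64, 0, 0, 0.007, 0.399], [98, 3.8, 36.64, 0, 0, 0.007, 0.399], [98, 3.8, 36.64, 0, 0, 0.007, 0.399]]}}

```text
t: 29.6
tcp_pos: [0.5137, -0.3216, 0.2006]
tool_rot: [0.989, -0.149, -0.002, 0.0]
force: [0.9, -0.6, -1.9]
finger_gap: 0.618
```

Run:
```python
from h import *
s=manip.sense();print(s['t'],s['tcp_pos'],s['tool_rot'],s['force'],s['finger_gap'])
plan([.5152,-.3233,.110],-.3)
c=manip.camera_model('wrist');snap('wrist','w22.png');im=cv2.imread('pics/w22.png')
h=cv2.cvtColor(im,cv2.COLOR_BGR2HSV)
m=cv2.inRange(h,(5,110,30),(15,255,190));m[:, :200]=0;m[:,450:]=0;m[300:]=0
n,l,st,ce=cv2.connectedComponentsWithStats(m)
for i in range(1,n):
    if st[i,4]>150:print(st[i],ce[i])
# predicted stand base corners (8 mm high), wall tops
for x,y,z in((45,45,8),(45,-45,8),(26,35,72),(26,-35,72),(12,35,72),(12,-35,72)):
    R2=R.from_euler('z',-.3).apply([x/1000,y/1000,0]);print((x,y,z),proj('wrist',np.array([.5134,-.3230,0])+R2+[0,0,z/1000],c).round(1))
```

```text
29.6 [ 0.51374333 -0.32158278  0.20058765] [ 9.88838074e-01 -1.48981752e-01 -1.85924743e-03  4.93497642e-04] [ 0.94794977 -0.64135008 -1.86327205] 0.6178003834942797
shift cm [0.22 0.11 9.06] rotvec [0.002 0.004 0.001]
[ 279  136   92   84 6942] [323.79415154 174.58340536]
(45, 45, 8) [281.3 133.9]
(45, -45, 8) [366.  134.1]
(26, 35, 72) [284.5 164.2]
(26, -35, 72) [363.4 164.4]
(12, 35, 72) [285.1 179.5]
(12, -35, 72) [362.7 179.7]
```

Call:
{"api": "drive_tool", "payload": {"increments": [[98, 0.15, 0.1, 2, 0, 0, 0], [98, 0.15, 0.1, 4.5, 0, 0, 0], [98, 0.15, 0.1, 6.5, 0, 0, 0], [98, 0.15, 0.1, 8, 0, 0, 0], [98, 0.15, 0.1, 9, 0, 0, 0], [98, 0.15, 0.1, 9.3, 0, 0, 0], [98, 0.15, 0.1, 9.3, 0, 0, 0]]}}

```text
t: 30.35
tcp_pos: [0.5149, -0.3243, 0.1077]
tool_rot: [0.989, -0.149, -0.001, 0.001]
force: [-0.5, 0.4, -1.6]
finger_gap: 0.615
```

Call:
{"api": "drive_tool", "payload": {"increments": [[98, 0, 0, 0.15, 0, 0, 0], [98, 0, 0, 0.3, 0, 0, 0], [98, 0, 0, 0.45, 0, 0, 0], [98, 0, 0, 0.45, 0, 0, 0]]}}

```text
t: 30.75
tcp_pos: [0.5148, -0.3248, 0.1032]
tool_rot: [0.989, -0.15, -0.001, 0.001]
force: [-0.9, -1.1, -1.6]
finger_gap: 0.614
```

Call:
{"api": "drive_tool", "payload": {"increments": [[98, 0, 0, 0.1, 0, 0, 0], [98, 0, 0, 0.2, 0, 0, 0], [98, 0, 0, 0.3, 0, 0, 0], [98, 0, 0, 0.3, 0, 0, 0]]}}

```text
t: 31.15
tcp_pos: [0.5147, -0.3251, 0.1014]
tool_rot: [0.989, -0.149, -0.001, 0.002]
force: [-1.3, 0.8, 6.6]
finger_gap: 0.614
```

Call:
{"api": "drive_tool", "payload": {"increments": [[98, 0, 0, 0.1, 0, 0, 0], [98, 0, 0, 0.2, 0, 0, 0], [98, 0, 0, 0.2, 0, 0, 0]]}}

```text
t: 31.45
tcp_pos: [0.5147, -0.3251, 0.0998]
tool_rot: [0.989, -0.149, -0.001, 0.002]
force: [-3.0, 1.3, 8.4]
finger_gap: 0.618
```

Seated at about 0.1015, the height it was picked up from. Releasing slowly, then backing straight up.

Call:
{"api": "drive_tool", "payload": {"increments": [[98, 0, 0, -0.1, 0, 0, 0], [94, 0, 0, -0.1, 0, 0, 0], [90, 0, 0, -0.1, 0, 0, 0], [85, 0, 0, -0.1, 0, 0, 0], [75, 0, 0, -0.1, 0, 0, 0], [50, 0, 0, -0.1, 0, 0, 0], [20, 0, 0, -0.1, 0, 0, 0], [0, 0, 0, -0.1, 0, 0, 0], [0, 0, 0, -0.1, 0, 0, 0], [0, 0, 0, -0.1, 0, 0, 0]]}}

```text
t: 32.45
tcp_pos: [0.5148, -0.3247, 0.0991]
tool_rot: [0.989, -0.15, -0.001, 0.001]
force: [-0.4, -0.1, -0.6]
finger_gap: 0.996
```

Call:
{"api": "drive_tool", "payload": {"increments": [[0, 0, 0, -0.8, 0, 0, 0], [0, 0, 0, -2.5, 0, 0, 0], [0, 0, 0, -5, 0, 0, 0], [0, 0, 0, -8, 0, 0, 0], [0, 0, 0, -11, 0, 0, 0], [0, 0, 0, -11.6, 0, 0, 0], [0, 0, 0, -11.6, 0, 0, 0], [0, 0, 0, -11.6, 0, 0, 0]]}}

```text
t: 33.25
tcp_pos: [0.5145, -0.3239, 0.2142]
tool_rot: [0.989, -0.15, -0.002, 0.001]
force: [-0.0, 0.6, -0.1]
finger_gap: 1.002
```

Run:
```python
from h import *
s=manip.sense();print(s['t'],s['tcp_pos'],s['force'],s['finger_gap'])
c=manip.camera_model('wrist');snap('wrist','w23.png');im=cv2.imread('pics/w23.png')
g=im.astype(int);sm=g.sum(2);sat=g.max(2)-g.min(2)
b=((sat<12)&(sm>150)&(sm<225)).astype(np.uint8);b[:140]=0;b[240:]=0;b[:,:280]=0;b[:,370:]=0
n,l,st,ce=cv2.connectedComponentsWithStats(b);i=1+np.argmax(st[1:,4]);print('block',st[i],ce[i],onz('wrist',*ce[i],.086,c))
d=((sm<110)).astype(np.uint8);d[:150]=0;d[235:]=0;d[:,:270]=0;d[:,370:]=0
n,l,st,ce=cv2.connectedComponentsWithStats(d)
print('handles',[(st[i].tolist(),ce[i].round(1).tolist()) for i in range(1,n) if st[i,4]>100])
print('stand mid pred',proj('wrist',[.5134,-.3230,.086],c))
# compare top image with start
a=cv2.imread('pics/top0.png').astype(int);snap('top','top1.png');t1=cv2.imread('pics/top1.png').astype(int)
snap('side','side1.png');s0=cv2.imread('pics/side0.png').astype(int);s1=cv2.imread('pics/side1.png').astype(int)
for nm,x,y in(('top',a,t1),('side',s0,s1)):
    D=(cv2.GaussianBlur(np.abs(x-y).max(2).astype(np.uint8),(0,0),1)>25).astype(np.uint8);n,l,st,ce=cv2.connectedComponentsWithStats(D)
    print(nm,[(st[i].tolist()) for i in range(1,n) if st[i,4]>6])
```

```text
33.25 [ 0.51445139 -0.32394079  0.21419972] [-0.00611102  0.61697311 -0.08029311] 1.001942566892584
block [ 303  170   38   50 1148] [322.06968641 193.38501742] [ 0.51359259 -0.32358876  0.086     ]
handles [([284, 190, 21, 39, 525], [293.4, 208.8]), ([340, 190, 22, 39, 519], [350.9, 208.9])]
stand mid pred [321.51650108 193.75783679]
top [[200, 151, 416, 249, 40689], [152, 212, 27, 30, 329], [295, 227, 7, 5, 24], [287, 228, 6, 5, 21], [281, 315, 2, 4, 7], [212, 318, 5, 3, 9], [597, 372, 32, 28, 672]]
side [[399, 0, 12, 16, 61], [407, 0, 114, 200, 8555], [453, 0, 12, 33, 229], [522, 0, 17, 11, 147], [373, 4, 25, 24, 195], [357, 15, 10, 23, 162], [401, 17, 13, 27, 149], [366, 42, 3, 4, 8], [358, 53, 36, 65, 1357], [450, 118, 73, 107, 2360], [430, 145, 19, 73, 741], [558, 184, 43, 68, 1400], [421, 202, 127, 84, 4669], [447, 202, 6, 15, 59], [276, 315, 30, 24, 365]]
```

```bash
python3 -c "
from station import manip
print(manip.sense()['t']);print(manip.sign_off())"
```

```text
33.4
the job is handed in; nothing more can be done
None
```

The snap ring is on the shaft and closed in its groove, and the pliers are back in their stand. I handed in at about 33.4 s.

**What I did:** I took the pliers from the stand and put the pins in the ring's eyes. I spread the ring to a bore of about 54 mm, carried it over the nose and found the bearing face by feel, close to its nominal height. I pressed it there with about 9.8 N net, still spread, then let it contract and put the pliers back.

**Last checks:**
- **Ring:** The eyes were level, about 19.6 mm apart and about 35 mm from the shaft axis, which fits a closed, flat ring in the groove. The pins came out of the eyes without drag. I had no picture views left by then, so these come from pixel measurements; I did not measure the tilt at the back of the ring directly.
- **Pliers:** They stand within about 1 mm of where they started, and the gripper is clear of them.
- **Other things:** The before/after comparison showed no change to the other objects in the parts the arm left visible; where the arm covers the bench I could not check.

**What went wrong on the way:** The low-resolution side view disagreed with the wrist view about the tip position. Because of that, the pins first landed on top of the eye lugs several times, at roughly 5–9 N. I then measured both the tips and the eyes with the wrist camera, and the pins went in. When the pins bottomed in the eyes and in the early spreading, the net force was about 10 N.

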